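# Load the pivoting drying bar with slide carriers, keeping it balanced

### The job

Hang the three loose slide carriers one at a time on the pivoting drying bar, the first on its raised side, the second on the other side and the third on the first side again, so that the bar never tips over far and ends level with two on each side. Push each one outwards along the bar as soon as it is hung until the row on that side, with the carrier that was already there, bears firmly but gently on the rubber end stop (about 5 to 15 N, held for a moment). Do not disturb the other things on the bench.

Things in the scene. Friction and masses are not known exactly. Their poses are not given: they have to be found in the camera images.
- carrier_a_mid (a point): loose steel slide carrier, all four alike, 0.15 kg: rack 80 (x) x 36 (y) x 34 mm high on a flat base, hook above it, and on top a black grip block 12 (x) x 24 (y) x 35 mm, from 83 to 118 mm above the base, to be taken across its 12 mm. This point: its centre, 59 mm above the base; z up, x the way the hook's opening faces
- carrier_a_seat (a point): middle of the hook's flat underside, 78 mm above the carrier's base; lies on top of the bar when hung. Flat strap hook 40 mm wide along y, 5 mm thick on top; inner faces of strap and lip at x = -15 and +11 mm; lip 14 mm deep on the +x side; below it 30 mm free down to the rack. Outside of strap x = -19, of lip +15 mm
- carrier_b_mid (a point): one of three loose steel slide carriers standing on the bench; same shape as carrier_a. This point: its centre, 59 mm above its base
- carrier_b_seat (a point): this carrier's point on the middle of the hook's flat underside, 19 mm above its centre point; hook as for carrier_a
- carrier_c_mid (a point): one of three loose steel slide carriers standing on the bench; same shape as carrier_a. This point: its centre, 59 mm above its base
- carrier_c_seat (a point): this carrier's point on the middle of the hook's flat underside, 19 mm above its centre point; hook as for carrier_a
- hung_mid (a point): the carrier that hangs on the bar from the start, left or right, 135 mm from the pivot, not yet against its stop; it slides along the bar against 1 to 2 N of friction; same shape as carrier_a. This point: its centre, 59 mm above its base
- hung_seat (a point): this carrier's point on the middle of the hook's flat underside, 19 mm above its centre point; hook as for carrier_a
- beam_mid (a point): middle of the pivoting bar, on its axis and on the pivot, 180 mm above the bench: round steel bar 12 mm thick, 444 mm long along this frame's y (+y = left end), rocking about this frame's x, which is level and points away from the robot. The frame tilts with the bar. Hub 17 mm either side; post behind it (+x)
- beam (a joint): tilt of the bar in rad: 0 level, positive when the left (+y) end is up; sprung towards level with 3.2 N m/rad, end buffers at 0.22. One carrier tilts it about 0.06; two more on one side than on the other, pushed out, tilt it past 0.12, which is too far
- stop_left: stop at the left (+y) end of the bar: block 28 x 14 x 28 mm, its centre on the bar's axis 215 mm from the pivot (this frame's origin is at the pivot, turned like the bar); on its inner side a screw with a rubber shoe 30 mm across. The screw's setting is not measured: the shoe's face is 176 to 190 mm from the pivot, to be felt for. Block and shoe yield outwards on a spring, 1 mm per 4 N, 5 mm at most
- stop_right: stop at the right (-y) end of the bar: block 28 x 14 x 28 mm, its centre on the bar's axis 215 mm from the pivot (this frame's origin is at the pivot, turned like the bar); on its inner side a screw with a rubber shoe 30 mm across. The screw's setting is not measured: the shoe's face is 176 to 190 mm from the pivot, to be felt for. Block and shoe yield outwards on a spring, 1 mm per 4 N, 5 mm at most
- dish: clear flat dish, 64 mm across, 14 mm high, on the bench under the bar's empty side, to be left alone; origin under its centre
- beaker: glass beaker, 52 mm across, 55 mm high, to be left alone; origin under its centre
- jar: amber jar, 52 mm across, 60 mm high, to be left alone; origin under its centre
- flask: upright clear culture flask, 70 x 45 x 135 mm, to be left alone; origin under its centre
- bottle: clear bottle, 72 mm across, 170 mm high, to be left alone; origin under its centre
- tip_box: grey and white tip box, 85 x 120 x 65 mm, to be left alone; origin under its centre
Things that resemble listed ones, but are neither listed nor needed, are in the scene too. What is shaped like the part that bears carrier_b_mid but purple or red is not meant.

How it is judged:
By the outcome, as a careful person would: the job done as asked, in the order asked, and still so for the second after the job is handed in, with the robot touching nothing.
It also fails if it takes over 72 s, if anything falls off the work surface, if the arm or the gripper's body presses on something with over 40 N, if the wrist force passes 120 N, or if a joint passes its speed limit or range.

### The arm

A 6-joint arm with a two-finger parallel gripper is mounted at the origin on the work surface. World frame = base frame: x ahead of the robot, y to its left, z up, the work surface at z = 0. Lengths are in m, angles in rad, forces in N, time in s.
With the tool pointing down it reaches from about 0.375 to 0.975 m from the base axis. Payload 3.8 kg.
Tool frame: the origin (TCP) lies at the very end of the fingers, on their centre line; the grasp point (between the pads) lies 19 mm behind it (bot.grip_point_offset is the distance from the TCP to the grasp point, in m); z points along the fingers, x is the direction in which the jaws open and shut, and the axes are right-handed (so a half turn about z gives the same grasp; the last joint's range is limited). The gripper opens to 85 mm and grips with 20 to 120 N. Pads are 22 mm wide; open, the fingers measure 114 mm over their backs; the gripper's body (76 mm by 85 mm) begins 54 mm behind the grasp point. The pads swing forward as they close: fully open they stand 13 mm farther back than shut.
Start: joints at [1.15, 0.264, 1.604, -0, 1.274, -0.037], TCP at [0.253, 0.626, 0.195] pointing down, gripper open.
Joint ranges: [-2.63, 2.63], [-0.94, 2.18], [0.31, 2.57], [-1.31, 4.45], [0, 2.66], [-2.55, 2.55]. Speed limits (rad/s): [2.57, 2.57, 3.14, 3.14, 3.14, 3.14].

### API

Orientations are given as a rotation vector (axis times angle).
In Python, from workcell import bot, read_camera gives the robot as it stands.
- The arm moves only by the tool arm_command, never from a script. Its argument "rows" is a list of rows, each an object with "delta_rot": the turn, a rotation vector about the tool's x, y, z in rad, a list of three; "xyz": the shift along the tool's x, y, z in m, a list of three; "gripper": the finger opening in m, from 0 to 0.0854. A call has 1 to 12 rows; each row shifts and turns the commanded pose from where the row before left it, along the tool's axes as they then stand; what a row does not reach is not made up. A row lasts 1/10 s, in which the tool goes at most 50 mm and 8.59 degrees, less where a joint would pass 70% of its speed; a pose out of reach is approached as far as the arm can. A call is refused whole if a number of a shift passes 0.05 or a number of a turn 0.15, either way. A call with a gripper value outside its range is refused whole. The fingers move at their own pace and stop on an object; "force" is the grip in N (left out, the last holds). Time passes only in rows, so rows that do not move let the fingers close. It gives the time, the measured TCP pose, the force and the opening at its end, in the units of the state.
- bot.read_state(): the state, without advancing time (a new reading comes with each control period).
- read_camera(name): name is "side" or "top" or "wrist"; returns a dict with "pixels" (384x512x3 uint8, red, green, blue), "range_z" (384x512 float32, m along the optical axis (not along the pixel's ray), 0 where there is no reading), "intrinsics" (3x3 intrinsics, pixels), "dist_coeffs" ([k1, k2, p1, p2, k3] as OpenCV has them; the pictures are not rectified), "camera_from_world" (4x4, takes a point from world to camera coordinates). Camera axes: x right, y up, looking along -z (the intrinsics and any distortion apply to the point x, -y, -z); pixel columns grow to the right and rows downward; lengths in m; the calibration is good to about 2 mm. A picture is of the moment at which its call begins.
- bot.finish_job(): hands the job in, once; it reports no verdict.
The state is a dict: "time": time; "q": joint angles; "joint_vel": joint speeds; "joint_torque": joint torques, N m; "tool_pos": TCP position; "tcp_rot": TCP orientation; "wrist_force": force on the tool from outside, world axes, zero at the start; "torque": the same for the moment, N m; "width": opening from 0.0 (shut) to 1.0 (fully open).
Only numpy, scipy, OpenCV 4.12 (cv2) and the standard library are available. Lean on these libraries where they do the work, as an engineer would, in place of code of your own. Each camera call takes 0.05 s, during which the arm holds its last target.

## Working session

There is one attempt and no reset: what is moved stays moved. The work goes in short steps, Python scripts to look and compute and a tool call to move; the robot and the scene stay as the last step left them, time stands still between calls to the robot, and variables do not carry over. Pictures are saved under pics/ and viewed, and the job is handed in when it is done.

Besides the shell and the picture viewer there is one more tool, called after "Call:" as a command line: name --argument value ..., lists and objects as JSON in quotes. arm_command: Moves the arm, as the interface text tells. Its arguments: {"type":"object","properties":{"rows":{"type":"array","items":{"type":"object","properties":{"delta_rot":{"type":"array","items":{"type":"number"}},"xyz":{"type":"array","items":{"type":"number"}},"gripper":{"type":"number"}}}},"force":{"type":"number"}},"required":["rows"]}

```bash
mkdir -p pics; ls; cat > h.py <<'E'
import numpy as np,cv2,pickle
from workcell import bot, read_camera
def snap(n,tag):
    d=read_camera(n); pickle.dump(d,open(f'{tag}.pkl','wb'))
    cv2.imwrite(f'pics/{tag}.png',cv2.cvtColor(d['pixels'],cv2.COLOR_RGB2BGR)); return d
def load(tag): return pickle.load(open(f'{tag}.pkl','rb'))
def cloud(d):
    z=d['range_z']; h,w=z.shape
    u,v=np.meshgrid(np.arange(w),np.arange(h))
    p=cv2.undistortPoints(np.stack([u,v],-1).reshape(-1,1,2).astype(np.float64),d['intrinsics'],np.array(d['dist_coeffs'])).reshape(h,w,2)
    c=np.stack([p[...,0]*z,-p[...,1]*z,-z,np.ones_like(z)],-1)
    W=c@np.linalg.inv(d['camera_from_world']).T
    W=W[...,:3]; W[z<=0]=np.nan
    return W
def proj(d,P):
    P=np.atleast_2d(P); c=(np.c_[P,np.ones(len(P))]@np.array(d['camera_from_world']).T)[:,:3]
    q,_=cv2.projectPoints(c*[1,-1,-1],np.zeros(3),np.zeros(3),d['intrinsics'],np.array(d['dist_coeffs'])); return q.reshape(-1,2)
E
python3 - <<'E'
from h import *
for n in ['side','top','wrist']:
    d=snap(n,n+'0'); M=np.linalg.inv(d['camera_from_world']);print(n,M[:3,3],-M[:3,2],(d['range_z']>0).mean())
s=bot.read_state();print(s)
E
```

```text
pics
side [ 0.22428616 -0.78654798  0.96072369] [ 0.30203158  0.64640427 -0.70067   ] 0.9960378011067709
top [ 0.36748288 -0.02689513  1.17450521] [ 0.18890213 -0.0254177  -0.98166691] 0.9959055582682291
wrist [0.18079983 0.6534326  0.37130803] [ 0.27586791 -0.11272903 -0.95456224] 0.9960428873697916
{'time': 0.15, 'q': array([ 1.15008363e+00,  2.64596384e-01,  1.60506766e+00, -3.92010558e-06,
        1.27371605e+00, -3.69051627e-02]), 'joint_vel': array([-0.00069573, -0.00473994, -0.00206213,  0.00090598,  0.0001763 ,
        0.00049743]), 'joint_torque': array([ 4.79655282e-04, -5.15897620e+01, -3.67963099e+01, -9.41747680e-05,
        7.95826520e-03, -2.47655822e-05]), 'tool_pos': array([0.25250109, 0.62530394, 0.19413315]), 'tcp_rot': array([ 2.60356629e+00,  1.75644216e+00, -2.38009554e-03]), 'wrist_force': array([ 0.26276754, -0.29517724,  0.27825473]), 'torque': array([-0.02225086, -0.02874016, -0.03565625]), 'width': 0.9991074702186757}
```

View pics/side0.png

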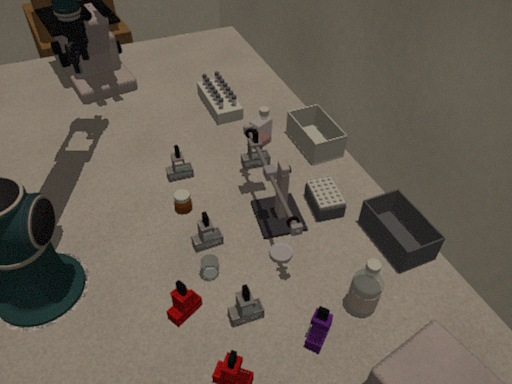

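View pics/top0.png

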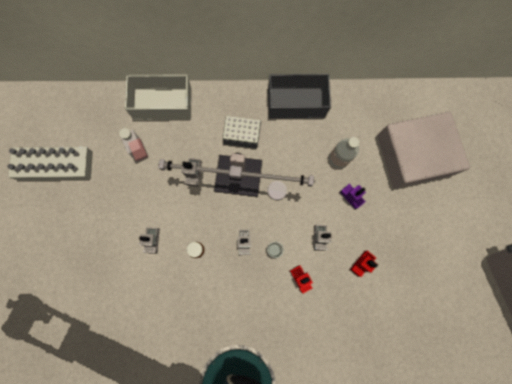

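View pics/wrist0.png

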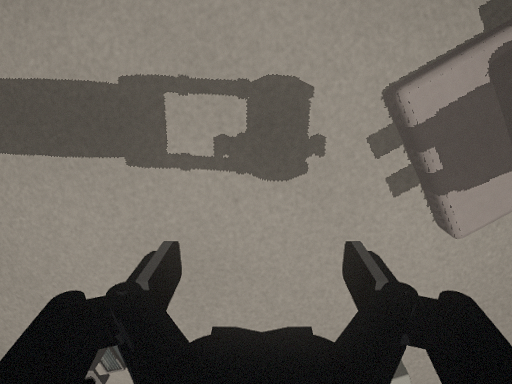

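```bash
python3 - <<'E'
from h import *
a=cv2.imread('pics/top0.png'); b=cv2.imread('pics/side0.png')
cv2.imwrite('pics/topz.png',cv2.resize(a[110:300,120:380],None,fx=3,fy=3,interpolation=cv2.INTER_CUBIC))
cv2.imwrite('pics/sidez.png',cv2.resize(b[80:340,150:340],None,fx=3,fy=3,interpolation=cv2.INTER_CUBIC)[:, :][:600])
W=cloud(load('top0'))
for uv in [(165,165),(188,170),(310,181),(238,160),(277,190),(148,239),(243,236),(320,234),(255,210),(195,250)]:
    print(uv,W[uv[1],uv[0]].round(3))
E
```

```text
(165, 165) [0.646 0.196 0.18 ]
(188, 170) [0.629 0.129 0.186]
(310, 181) [ 0.586 -0.215  0.208]
(238, 160) [ 0.651 -0.015  0.204]
(277, 190) [ 0.601 -0.141  0.016]
(148, 239) [0.441 0.259 0.097]
(243, 236) [ 0.445 -0.025  0.086]
(320, 234) [ 0.447 -0.26   0.089]
(255, 210) [ 0.537 -0.066 -0.   ]
(195, 250) [0.407 0.124 0.063]
```

View pics/topz.png

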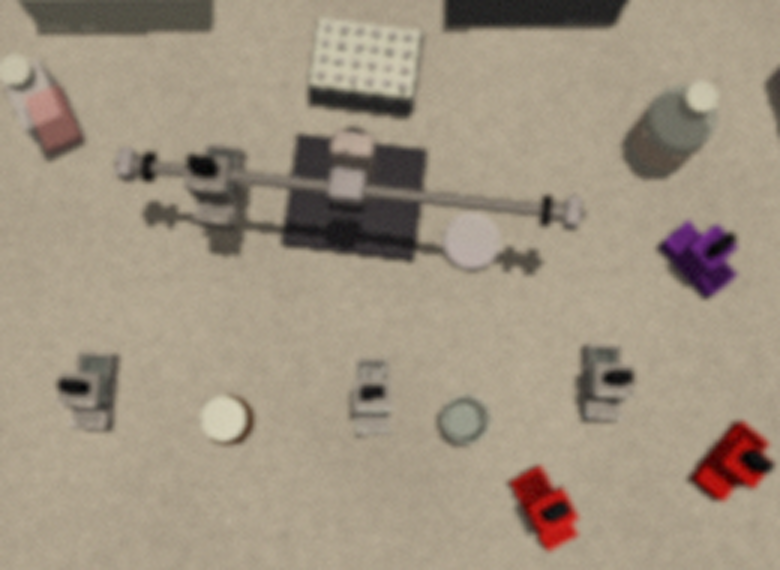

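View pics/sidez.png

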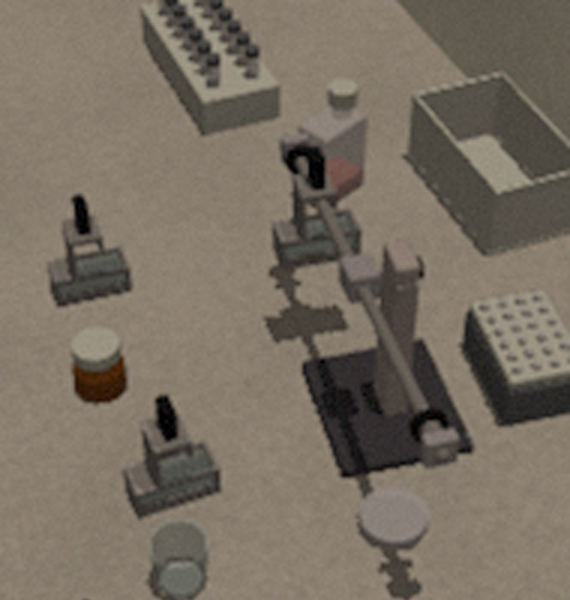

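```bash
python3 - <<'E'
from h import *
for cam in ['top0','side0']:
    d=load(cam);W=cloud(d)
    for n,c in dict(L=(.44,.257),M=(.445,-.02),R=(.445,-.255)).items():
        m=(np.hypot(W[...,0]-c[0],W[...,1]-c[1])<.065)&(W[...,2]>.012)
        P=W[m]; 
        print(cam,n,len(P))
        for lo,hi in [(.025,.042),(.042,.062),(.066,.076),(.078,.09),(.108,.13)]:
            Q=P[(P[:,2]>lo)&(P[:,2]<hi)]
            if len(Q)<4: print(lo,len(Q));continue
            r=cv2.minAreaRect((Q[:,:2]*1000).astype(np.float32))
            print(lo,len(Q),'mean',Q.mean(0).round(3),'rect',np.round(r[0],1),np.round(r[1],1),round(r[2],1), 'x',Q[:,0].min().round(3),Q[:,0].max().round(3))
E
```

```text
top0 L 388
0.025 176 mean [0.44  0.268 0.034] rect [443.7 270.6] [37.1 79.6] 86.0 x 0.404 0.484
0.042 3
0.066 3
0.078 112 mean [0.44  0.267 0.085] rect [440.9 269.5] [40.3 33.2] 88.4 x 0.424 0.458
0.108 41 mean [0.443 0.268 0.119] rect [443.  269.2] [22.6 12. ] 89.0 x 0.437 0.449
top0 M 281
0.025 122 mean [ 0.421 -0.026  0.035] rect [431.7 -26.1] [34.9 79.1] 89.2 x 0.392 0.471
0.042 0
0.066 2
0.078 121 mean [ 0.428 -0.024  0.085] rect [428.8 -26.1] [39.5 33.6] 89.4 x 0.412 0.446
0.108 36 mean [ 0.43  -0.027  0.119] rect [431.1 -26.3] [20.7 11.8] 89.3 x 0.425 0.437
top0 R 364
0.025 161 mean [ 0.438 -0.274  0.034] rect [ 441.  -275.5] [36.5 78. ] 86.3 x 0.403 0.48
0.042 2
0.066 3
0.078 104 mean [ 0.438 -0.274  0.085] rect [ 439.1 -275.7] [40.2 33.9] 88.7 x 0.422 0.456
0.108 40 mean [ 0.441 -0.274  0.118] rect [ 441.3 -274.9] [23.2 11.7] 86.7 x 0.435 0.447
side0 L 486
0.025 224 mean [0.445 0.267 0.032] rect [445.  268.2] [43.7 80.9] 86.0 x 0.405 0.485
0.042 13 mean [0.426 0.264 0.052] rect [427.4 269.3] [34.1  3.7] 86.9 x 0.425 0.428
0.066 9 mean [0.443 0.255 0.07 ] rect [442.2 267.3] [
[... 400 characters left out ...]
425 -0.039  0.07 ] rect [424.8 -40.2] [18.8 45.1] 50.8 x 0.413 0.448
0.078 123 mean [ 0.428 -0.033  0.083] rect [430.5 -28.6] [40.6 34.3] 89.9 x 0.413 0.448
0.108 50 mean [ 0.432 -0.031  0.116] rect [432.9 -30. ] [12.8 26.2] 0.1 x 0.426 0.439
side0 R 842
0.025 380 mean [ 0.441 -0.279  0.033] rect [ 442.7 -276.3] [37.4 81.1] 85.1 x 0.402 0.484
0.042 28 mean [ 0.424 -0.277  0.052] rect [ 424.3 -274.1] [ 3.5 36.9] 1.5 x 0.423 0.426
0.066 20 mean [ 0.434 -0.284  0.071] rect [ 432.1 -284.3] [22.6 49.3] 39.9 x 0.423 0.456
0.078 173 mean [ 0.437 -0.279  0.083] rect [ 440.7 -275. ] [42.8 34.8] 85.7 x 0.422 0.459
0.108 67 mean [ 0.442 -0.278  0.117] rect [ 442.2 -276.7] [23.7 12.5] 85.9 x 0.436 0.449
```

```bash
python3 - <<'E'
from h import *
A=np.array([.646,.196,.18]);B=np.array([.586,-.215,.2])
for cam in ['top0','side0']:
    W=cloud(load(cam))
    c=(A+B)/2; u=(A-B)/np.linalg.norm(A-B); ux=np.array([u[1],-u[0]])/np.hypot(u[0],u[1]); uy=np.array([u[0],u[1]])/np.hypot(u[0],u[1])
    X=(W[...,:2]-c[:2])@ux; Y=(W[...,:2]-c[:2])@uy; Z=W[...,2]
    m=(abs(X)<.02)&(abs(Y)<.26)&(Z>.15)&(Z<.3)
    for lo in np.arange(-.26,.26,.02):
        k=m&(Y>=lo)&(Y<lo+.02)
        if k.sum()>2: print(cam,round(lo,2),k.sum(),'X',X[k].min().round(4),np.median(X[k]).round(4),X[k].max().round(4),'Z',Z[k].min().round(4),np.median(Z[k]).round(4),Z[k].max().round(4))
    k=(abs(X)<.1)&(abs(Y)<.035)&(Z>.1)&(X>.015); print('post',[ (q[k].min().round(3),q[k].max().round(3)) for q in (X,Y,Z)])
    k=(abs(X)<.02)&(abs(Y)<.03)&(Z>.15); print('hub',[ (q[k].min().round(3),q[k].max().round(3)) for q in (X,Y,Z)])
    k=(abs(X)<.05)&(abs(Y-.135)<.05)&(Z>.2);print('hung top',[ (q[k].min().round(4),q[k].max().round(4),np.median(q[k]).round(4)) for q in (X,Y,Z)])
    k=(abs(X)<.05)&(abs(Y-.135)<.05)&(Z>.21);print('hung blk',[ (q[k].min().round(4),q[k].max().round(4),np.median(q[k]).round(4)) for q in (X,Y,Z)])
    k=(abs(X)<.06)&(abs(Y-.135)<.05)&(Z>.08)&(Z<.14);print('hung rack',[ (q[k].min().round(4),q[k].max().round(4),np.median(q[k]).round(4)) for q in (X,Y,Z)])
    print(c,ux,uy)
E
```

```text
top0 -0.24 4 X 0.0013 0.0043 0.0077 Z 0.1969 0.1976 0.1987
top0 -0.22 65 X -0.0101 0.001 0.0179 Z 0.1849 0.2068 0.2119
top0 -0.2 61 X -0.0098 0.0019 0.0192 Z 0.1785 0.2023 0.2113
top0 -0.18 32 X -0.0019 0.0024 0.0098 Z 0.1904 0.1974 0.2072
top0 -0.16 28 X -0.0019 0.0024 0.0083 Z 0.1913 0.1958 0.1984
top0 -0.14 30 X -0.0025 0.0026 0.0094 Z 0.1909 0.1946 0.1988
top0 -0.12 30 X -0.0025 0.0031 0.0092 Z 0.1837 0.1927 0.1986
top0 -0.1 30 X -0.0023 0.0025 0.009 Z 0.1869 0.1925 0.1964
top0 -0.08 29 X -0.002 0.0025 0.0096 Z 0.1862 0.1913 0.1939
top0 -0.06 29 X -0.0017 0.0026 0.0092 Z 0.1843 0.19 0.1931
top0 -0.04 30 X -0.0017 0.0024 0.009 Z 0.1823 0.1885 0.1921
top0 -0.02 62 X -0.0097 0.0025 0.0177 Z 0.1688 0.1944 0.2017
top0 -0.0 83 X -0.0099 0.0019 0.0198 Z 0.1696 0.1956 0.2013
top0 0.02 34 X -0.0085 0.002 0.0171 Z 0.1794 0.1865 0.1976
top0 0.04 30 X -0.0023 0.0019 0.0084 Z 0.1787 0.1835 0.1877
top0 0.06 30 X -0.0027 0.0021 0.0093 Z 0.1773 0.1826 0.1879
top0 0.08 26 X -0.0034 0.0021 0.0089 Z 0.1768 0.1812 0.1861
top0 0.1 29 X -0.0024 0.002 0.0082 Z 0.1723 0.1809 0.1858
top0 0.12 120 X -0.01
[... 2923 characters left out ...]
at64(0.166), np.float64(0.199))]
hung top [(np.float64(-0.0019), np.float64(0.0107), np.float64(0.0037)), (np.float64(0.1259), np.float64(0.1519), np.float64(0.131)), (np.float64(0.2003), np.float64(0.2204), np.float64(0.2148))]
hung blk [(np.float64(-0.0019), np.float64(0.0107), np.float64(0.0044)), (np.float64(0.1266), np.float64(0.1519), np.float64(0.1357)), (np.float64(0.2104), np.float64(0.2204), np.float64(0.2175))]
hung rack [(np.float64(-0.0347), np.float64(0.0461), np.float64(-0.0006)), (np.float64(0.1126), np.float64(0.1564), np.float64(0.1225)), (np.float64(0.1005), np.float64(0.1387), np.float64(0.1283))]
[ 0.616  -0.0095  0.19  ] [ 0.98951148 -0.14445423] [0.14445423 0.98951148]
```

Call:
arm_command --rows '[{"delta_rot":[0,0,0.1495],"gripper":0.085},{"delta_rot":[0,0,0.1495]},{"delta_rot":[0,0,0.1495]},{"delta_rot":[0,0,0.1495]},{"delta_rot":[0,0,0.1495]},{"delta_rot":[0,0,0.1495]},{"delta_rot":[0,0,0.1495]},{"delta_rot":[0,0,0.1495]}]'

```text
invalid input
```

```bash
cat >> h.py <<'E'
from scipy.spatial.transform import Rotation as R
C=np.array([.616+.0033*.98951,-.0095-.0033*.14445,.18]); AZ=-0.145
UX=np.array([.98951,-.14445,0]);UY=np.array([.14445,.98951,0])
def beam(x,y,z=0): return C+UX*x+UY*y+np.array([0,0,z])
def st():
    s=bot.read_state(); r=R.from_rotvec(s['tcp_rot']); m=r.as_matrix()
    p=s['tool_pos']-C
    print('t %.2f pos'%s['time'],s['tool_pos'].round(4),'beamXY %.4f %.4f'%(p@UX,p@UY),'az %.4f'%np.arctan2(m[1,0],m[0,0]),'zax',m[:,2].round(4),'F',s['wrist_force'].round(2),'Fy_beam %.2f'%(s['wrist_force']@UY),'T',s['torque'].round(2),'w %.4f'%(s['width']*.0854))
    return s,r
def rel(p,az):
    s,r=st(); T=R.from_euler('z',az)*R.from_rotvec([np.pi,0,0])
    print('  shift tool',r.inv().apply(np.array(p)-s['tool_pos']).round(4),'rot',(r.inv()*T).as_rotvec().round(4))
E
python3 - <<'E'
from h import *
rel([.432,-.028,.17],-.009)
E
```

```text
t 0.15 pos [0.2525 0.6253 0.1941] beamXY -0.4547 0.5756 az 1.1870 zax [-7.0e-04 -1.6e-03 -1.0e+00] F [ 0.26 -0.3   0.28] Fy_beam -0.25 T [-0.02 -0.03 -0.04] w 0.0853
  shift tool [-0.5385  0.4111  0.0251] rot [1.000e-03 1.600e-03 1.196e+00]
```

Call:
arm_command --rows '[{"delta_rot":[0,0,0.1495],"xyz":[0,0,0],"gripper":0.085},{"delta_rot":[0,0,0.1495],"xyz":[0,0,0],"gripper":0.085},{"delta_rot":[0,0,0.1495],"xyz":[0,0,0],"gripper":0.085},{"delta_rot":[0,0,0.1495],"xyz":[0,0,0],"gripper":0.085},{"delta_rot":[0,0,0.1495],"xyz":[0,0,0],"gripper":0.085},{"delta_rot":[0,0,0.1495],"xyz":[0,0,0],"gripper":0.085},{"delta_rot":[0,0,0.1495],"xyz":[0,0,0],"gripper":0.085},{"delta_rot":[0,0,0.1495],"xyz":[0,0,0],"gripper":0.085}]'

```text
time: 0.95
tool_pos: [0.2526, 0.6256, 0.1946]
tcp_rot: [3.141, -0.024, -0.001]
wrist_force: [-0.6, -0.8, 0.7]
width: 0.997
```

```bash
python3 - <<'E'
from h import *
rel([.432,-.028,.17],-.009)
E
```

```text
t 0.95 pos [0.2526 0.6256 0.1946] beamXY -0.4546 0.5759 az -0.0152 zax [-4.e-04 -9.e-04 -1.e+00] F [-0.63 -0.81  0.74] Fy_beam -0.89 T [ 0.   -0.01 -0.06] w 0.0852
  shift tool [0.1893 0.6507 0.0251] rot [ 0.0009  0.0004 -0.0062]
```

Call:
arm_command --rows '[{"delta_rot":[0,0,0],"xyz":[0.0135,0.0465,0],"gripper":0.085},{"delta_rot":[0,0,0],"xyz":[0.0135,0.0465,0],"gripper":0.085},{"delta_rot":[0,0,0],"xyz":[0.0135,0.0465,0],"gripper":0.085},{"delta_rot":[0,0,0],"xyz":[0.0135,0.0465,0],"gripper":0.085},{"delta_rot":[0,0,0],"xyz":[0.0135,0.0465,0],"gripper":0.085},{"delta_rot":[0,0,0],"xyz":[0.0135,0.0465,0],"gripper":0.085},{"delta_rot":[0,0,0],"xyz":[0.0135,0.0465,0],"gripper":0.085},{"delta_rot":[0,0,0],"xyz":[0.0135,0.0465,0],"gripper":0.085},{"delta_rot":[0,0,0],"xyz":[0.0135,0.0465,0],"gripper":0.085},{"delta_rot":[0,0,0],"xyz":[0.0135,0.0465,0],"gripper":0.085},{"delta_rot":[0,0,0],"xyz":[0.0135,0.0465,0],"gripper":0.085},{"delta_rot":[0,0,0],"xyz":[0.0135,0.0465,0],"gripper":0.085}]'

```text
time: 2.15
tool_pos: [0.4097, 0.0646, 0.1953]
tcp_rot: [-3.141, 0.014, -0.001]
wrist_force: [1.1, -0.4, 0.1]
width: 0.997
```

```bash
python3 - <<'E'
from h import *
rel([.432,-.028,.17],-.009)
E
```

```text
t 2.15 pos [0.4097 0.0646 0.1953] beamXY -0.2182 0.0435 az -0.0088 zax [ 8.e-04  2.e-04 -1.e+00] F [ 1.14 -0.44  0.08] Fy_beam -0.27 T [-0.01 -0.06  0.03] w 0.0852
  shift tool [0.0231 0.0924 0.0253] rot [-0.0002 -0.0008  0.0002]
```

Call:
arm_command --rows '[{"delta_rot":[0,0,0],"xyz":[0.012,0.046,0.01],"gripper":0.085},{"delta_rot":[0,0,0],"xyz":[0.011,0.046,0.015],"gripper":0.085},{"delta_rot":[0,0,0],"xyz":[0,0,0],"gripper":0.085}]'

```text
time: 2.45
tool_pos: [0.431, -0.0307, 0.1682]
tcp_rot: [3.14, -0.025, -0.005]
wrist_force: [-0.2, 1.0, 0.3]
width: 1.0
```

```bash
python3 - <<'E'
from h import *
rel([.432,-.028,.088],-.009)
d=snap('wrist','w1'); W=cloud(d)
m=(np.hypot(W[...,0]-.432,W[...,1]+.028)<.065)&(W[...,2]>.012)
P=W[m]
for lo,hi in [(.025,.042),(.078,.09),(.11,.13)]:
    Q=P[(P[:,2]>lo)&(P[:,2]<hi)]
    if len(Q)>5:
        r=cv2.minAreaRect((Q[:,:2]*1000).astype(np.float32)); print(lo,len(Q),np.round(r[0],1),np.round(r[1],1),round(r[2],1))
E
```

```text
t 2.45 pos [ 0.431  -0.0307  0.1682] beamXY -0.1833 -0.0477 az -0.0162 zax [-0.003  -0.0018 -1.    ] F [-0.17  0.96  0.33] Fy_beam 0.93 T [ 0.03 -0.    0.  ] w 0.0854
  shift tool [ 0.0012 -0.0029  0.0802] rot [ 0.0018  0.003  -0.0072]
0.025 1093 [430.3 -28.6] [80.  36.7] 0.4
0.078 1006 [428.  -28.4] [40.5 33.8] 89.9
0.11 384 [430.3 -28. ] [23.4 12. ] 89.5
```

View pics/w1.png

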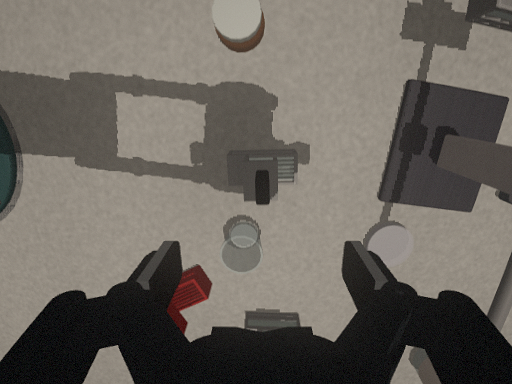

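Call:
arm_command --rows '[{"delta_rot":[0.002,0.003,-0.012],"xyz":[0,-0.003,0.04],"gripper":0.085},{"delta_rot":[0,0,0],"xyz":[0,0,0.03],"gripper":0.085},{"delta_rot":[0,0,0],"xyz":[0,0,0.01],"gripper":0.085},{"delta_rot":[0,0,0],"xyz":[0,0,0],"gripper":0.085}]'

```text
time: 2.9
tool_pos: [0.4303, -0.0214, 0.0888]
tcp_rot: [-3.139, -0.007, 0.001]
wrist_force: [0.2, -0.4, -0.1]
width: 0.996
```

```bash
python3 - <<'E'
from h import *
rel([.431,-.028,.088],-.005)
E
```

```text
t 2.90 pos [ 0.4303 -0.0214  0.0888] beamXY -0.1853 -0.0386 az 0.0045 zax [-8.0e-04  2.6e-03 -1.0e+00] F [ 0.16 -0.35 -0.12] Fy_beam -0.32 T [-0.07  0.01  0.  ] w 0.0851
  shift tool [0.0006 0.0066 0.0008] rot [-0.0026  0.0008  0.0095]
```

Call:
arm_command --rows '[{"delta_rot":[-0.002,0,0.009],"xyz":[0,0.006,0.0005],"gripper":0.085},{"delta_rot":[0,0,0],"xyz":[0,0,0],"gripper":0.085},{"delta_rot":[0,0,0],"xyz":[0,0,0],"gripper":0.04},{"delta_rot":[0,0,0],"xyz":[0,0,0],"gripper":0.04}]' --force 60

```text
time: 3.3
tool_pos: [0.433, -0.0288, 0.0908]
tcp_rot: [3.141, -0.01, 0.008]
wrist_force: [1.0, -1.0, -0.7]
width: 0.679
```

```bash
python3 - <<'E'
from h import *
rel([.431,-.028,.088],-.005)
E
```

```text
t 3.30 pos [ 0.433  -0.0288  0.0908] beamXY -0.1816 -0.0455 az -0.0062 zax [ 5.1e-03 -2.0e-04 -1.0e+00] F [ 1.   -1.   -0.72] Fy_beam -0.85 T [ 0.01 -0.01 -0.03] w 0.0580
  shift tool [-0.002  -0.0008  0.0028] rot [ 0.0002 -0.0051 -0.0012]
```

Call:
arm_command --rows '[{"delta_rot":[0,0,0],"xyz":[0,0,0],"gripper":0.0},{"delta_rot":[0,0,0],"xyz":[0,0,0],"gripper":0.0},{"delta_rot":[0,0,0],"xyz":[0,0,0],"gripper":0.0},{"delta_rot":[0,0,0],"xyz":[0,0,0],"gripper":0.0},{"delta_rot":[0,0,0],"xyz":[0,0,0],"gripper":0.0},{"delta_rot":[0,0,0],"xyz":[0,0,0],"gripper":0.0}]' --force 60

```text
time: 3.9
tool_pos: [0.432, -0.0287, 0.0896]
tcp_rot: [-3.142, 0.009, -0.005]
wrist_force: [1.8, -0.5, -0.3]
width: -0.003
```

```bash
python3 - <<'E'
from h import *
for i in range(3): rel([.431,-.028,.088],-.005)
E
```

```text
t 3.90 pos [ 0.432  -0.0287  0.0896] beamXY -0.1826 -0.0455 az -0.0060 zax [ 0.0029  0.     -1.    ] F [ 1.77 -0.46 -0.27] Fy_beam -0.20 T [0.02 0.03 0.02] w -0.0002
  shift tool [-0.001  -0.0007  0.0016] rot [-0.     -0.0029 -0.001 ]
t 3.90 pos [ 0.432  -0.0287  0.0896] beamXY -0.1826 -0.0455 az -0.0060 zax [ 0.0029  0.     -1.    ] F [ 1.77 -0.46 -0.27] Fy_beam -0.20 T [0.02 0.03 0.02] w -0.0002
  shift tool [-0.001  -0.0007  0.0016] rot [-0.     -0.0029 -0.001 ]
t 3.90 pos [ 0.432  -0.0287  0.0896] beamXY -0.1826 -0.0455 az -0.0060 zax [ 0.0029  0.     -1.    ] F [ 1.77 -0.46 -0.27] Fy_beam -0.20 T [0.02 0.03 0.02] w -0.0002
  shift tool [-0.001  -0.0007  0.0016] rot [-0.     -0.0029 -0.001 ]
```

Width is 0: the fingers closed on nothing. Looking.

```bash
python3 - <<'E'
from h import *
d=snap('wrist','w2');snap('side','s2');snap('top','t2')
a=cv2.imread('pics/s2.png')[150:350,130:330];b=cv2.imread('pics/t2.png')[150:350,130:330]
cv2.imwrite('pics/c2.png',np.hstack([cv2.resize(a,(400,400),interpolation=2),cv2.resize(b,(400,400),interpolation=2)]))
E
```

```text
(no output)
```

View pics/w2.png

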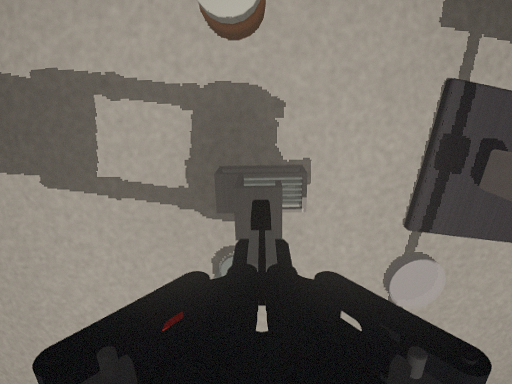

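View pics/c2.png

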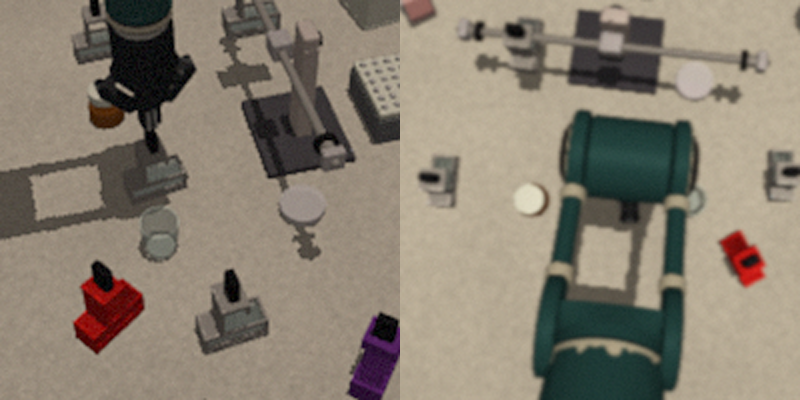

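```bash
python3 - <<'E'
from h import *
for cam in ['w2','s2']:
    d=load(cam);W=cloud(d);
    print(cam,'tcp proj',proj(d,[[.432,-.0287,.0896],[.432,-.028,.118],[.445,-.125,0]]).round(1))
    g=d['pixels'].max(-1)
    m=(abs(W[...,0]-.432)<.05)&(abs(W[...,1]+.028)<.06)&(W[...,2]>.08)&(g<45)
    for lo in np.arange(.08,.16,.01):
        k=m&(W[...,2]>=lo)&(W[...,2]<lo+.01)
        if k.sum()>2:
            Q=W[k]; print(round(lo,3),k.sum(),Q.min(0).round(3),Q.max(0).round(3))
E
```

```text
w2 tcp proj [[263.1 219.4]
 [263.4 237.4]
 [274.6 268.4]]
0.08 59 [ 0.424 -0.018  0.083] [ 0.436 -0.016  0.09 ]
0.09 93 [ 0.425 -0.018  0.09 ] [ 0.436 -0.016  0.1  ]
0.1 107 [ 0.424 -0.018  0.1  ] [ 0.436 -0.016  0.11 ]
0.11 306 [ 0.425 -0.024  0.11 ] [ 0.436 -0.016  0.118]
0.12 6 [ 0.43  -0.019  0.129] [ 0.432 -0.018  0.13 ]
0.13 211 [ 0.418 -0.023  0.13 ] [ 0.444 -0.017  0.14 ]
0.14 318 [ 0.417 -0.023  0.14 ] [ 0.444 -0.017  0.15 ]
0.15 243 [ 0.418 -0.023  0.15 ] [ 0.444 -0.018  0.16 ]
s2 tcp proj [[205.6 221.6]
 [204.9 214.1]
 [224.5 268.1]]
0.08 13 [ 0.425 -0.041  0.081] [ 0.438 -0.013  0.089]
0.09 14 [ 0.426 -0.043  0.091] [ 0.435 -0.024  0.099]
0.1 17 [ 0.426 -0.042  0.1  ] [ 0.436 -0.024  0.109]
0.11 19 [ 0.426 -0.041  0.111] [ 0.435 -0.021  0.12 ]
0.13 9 [ 0.42  -0.041  0.134] [ 0.442 -0.028  0.14 ]
0.14 14 [ 0.419 -0.039  0.14 ] [ 0.443 -0.022  0.149]
0.15 16 [ 0.419 -0.04   0.152] [ 0.443 -0.028  0.16 ]
```

```bash
python3 - <<'E'
from h import *
for cam in ['w2','s2']:
    d=load(cam);W=cloud(d)
    m=(abs(W[...,0]-.432)<.03)&(abs(W[...,1]+.028)<.03)
    for lo in np.arange(.08,.19,.005):
        k=m&(W[...,2]>=lo)&(W[...,2]<lo+.005)
        if k.sum()>1:
            Q=W[k]; print(round(lo,3),k.sum(),Q.min(0).round(3),Q.max(0).round(3),d['pixels'][k].mean(0).round())
a=cv2.imread('pics/s2.png')[150:270,160:260]; a=cv2.convertScaleAbs(a,alpha=2.5,beta=20)
b=cv2.imread('pics/w2.png')[150:384,180:350]; b=cv2.convertScaleAbs(b,alpha=3,beta=20)
cv2.imwrite('pics/c3.png',np.hstack([cv2.resize(a,(480,576),interpolation=2),cv2.resize(b,(320,576),interpolation=2)]))
E
```

```text
0.08 1664 [ 0.411 -0.048  0.08 ] [ 0.445 -0.008  0.085] [77. 73. 69.]
0.085 44 [ 0.424 -0.018  0.085] [ 0.436 -0.016  0.09 ] [32. 30. 28.]
0.09 41 [ 0.425 -0.018  0.09 ] [ 0.436 -0.016  0.095] [32. 31. 29.]
0.095 53 [ 0.424 -0.019  0.095] [ 0.436 -0.016  0.1  ] [33. 31. 29.]
0.1 51 [ 0.424 -0.018  0.1  ] [ 0.436 -0.016  0.105] [33. 31. 28.]
0.105 57 [ 0.425 -0.018  0.105] [ 0.436 -0.016  0.11 ] [33. 31. 29.]
0.11 74 [ 0.425 -0.024  0.11 ] [ 0.436 -0.016  0.115] [33. 31. 28.]
0.115 232 [ 0.425 -0.024  0.115] [ 0.436 -0.016  0.118] [33. 31. 29.]
0.125 25 [ 0.425 -0.019  0.129] [ 0.437 -0.018  0.13 ] [58. 56. 54.]
0.13 188 [ 0.418 -0.023  0.13 ] [ 0.444 -0.017  0.135] [58. 56. 53.]
0.135 234 [ 0.417 -0.023  0.135] [ 0.444 -0.017  0.14 ] [53. 51. 48.]
0.14 264 [ 0.417 -0.023  0.14 ] [ 0.444 -0.017  0.145] [51. 49. 47.]
0.145 280 [ 0.417 -0.023  0.145] [ 0.445 -0.017  0.15 ] [51. 49. 46.]
0.15 335 [ 0.417 -0.023  0.15 ] [ 0.444 -0.017  0.155] [50. 48. 46.]
0.155 194 [ 0.417 -0.023  0.155] [ 0.444 -0.017  0.16 ] [61. 59. 56.]
0.16 533 [ 0.414 -0.041  0.16 ] [ 0.447 -0.017  0.165] [39. 37. 
[... 1088 characters left out ...]
] [43. 40. 38.]
0.14 17 [ 0.42  -0.042  0.14 ] [ 0.444 -0.031  0.145] [40. 38. 37.]
0.145 16 [ 0.419 -0.041  0.146] [ 0.445 -0.022  0.15 ] [44. 41. 39.]
0.15 14 [ 0.42  -0.04   0.152] [ 0.445 -0.033  0.154] [47. 44. 40.]
0.155 16 [ 0.419 -0.042  0.155] [ 0.445 -0.028  0.16 ] [38. 38. 34.]
0.16 14 [ 0.42  -0.041  0.16 ] [ 0.439 -0.034  0.165] [28. 28. 27.]
0.165 15 [ 0.418 -0.043  0.165] [ 0.458 -0.025  0.17 ] [34. 31. 29.]
0.17 30 [ 0.408 -0.043  0.17 ] [ 0.46  -0.02   0.175] [18. 19. 19.]
0.175 35 [ 0.403 -0.042  0.175] [ 0.458 -0.018  0.18 ] [13. 13. 13.]
0.18 65 [ 0.403 -0.042  0.18 ] [ 0.461 -0.019  0.185] [19. 18. 18.]
0.185 19 [ 0.403 -0.044  0.185] [ 0.461 -0.016  0.19 ] [23. 23. 23.]
```

View pics/c3.png

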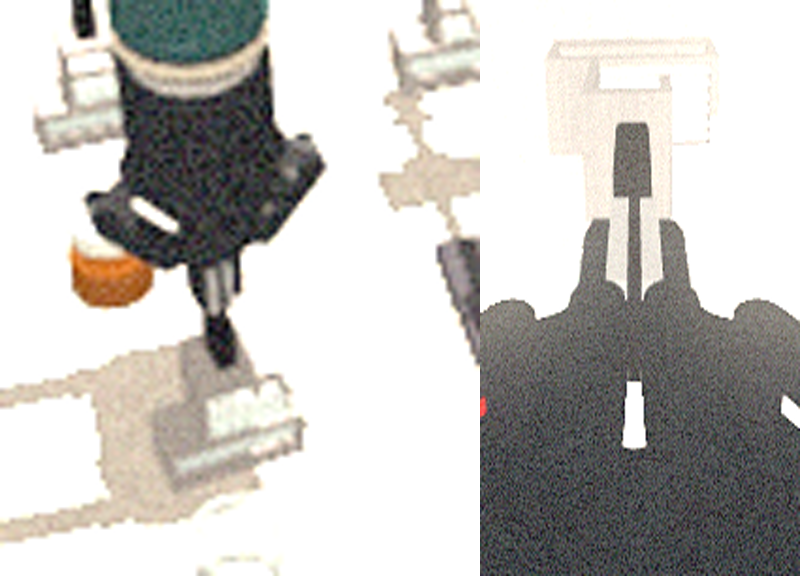

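```bash
python3 - <<'E'
from h import *
print(bot.grip_point_offset,[a for a in dir(bot) if a[0]!='_'])
d=load('s2');W=cloud(d)
m=(abs(W[...,0]-.432)<.08)&(abs(W[...,1]+.028)<.08)
for lo in np.arange(.16,.3,.01):
    k=m&(W[...,2]>=lo)&(W[...,2]<lo+.01)
    if k.sum()>1:
        Q=W[k]; print(round(lo,3),k.sum(),Q.min(0).round(3),Q.max(0).round(3),d['pixels'][k].mean(0).round())
for t in ['w1','w2','wrist0']:
    d=load(t); M=np.linalg.inv(d['camera_from_world']); print(t,M[:3,3].round(4))
E
```

```text
0.0187 ['MotionError', 'finish_job', 'grip_point_offset', 'read_state']
0.16 29 [ 0.418 -0.043  0.16 ] [ 0.458 -0.025  0.17 ] [31. 29. 28.]
0.17 73 [ 0.399 -0.044  0.17 ] [ 0.467 -0.018  0.18 ] [18. 18. 18.]
0.18 118 [ 0.392 -0.044  0.18 ] [ 0.475 -0.016  0.19 ] [20. 20. 19.]
0.19 98 [ 0.385 -0.049  0.19 ] [ 0.484 -0.017  0.2  ] [20. 19. 19.]
0.2 107 [ 0.376 -0.049  0.2  ] [ 0.491 -0.023  0.21 ] [18. 18. 18.]
0.21 176 [ 0.371 -0.049  0.21 ] [ 0.494 -0.017  0.22 ] [30. 29. 28.]
0.22 135 [ 0.375 -0.05   0.22 ] [ 0.491 -0.019  0.23 ] [26. 26. 25.]
0.23 102 [ 0.388 -0.052  0.23 ] [ 0.475 -0.021  0.24 ] [18. 18. 18.]
0.24 32 [ 0.392 -0.043  0.241] [ 0.471 -0.022  0.249] [22. 21. 20.]
0.25 43 [ 0.395 -0.067  0.252] [ 0.464 -0.025  0.26 ] [13. 13. 14.]
0.26 100 [ 0.395 -0.068  0.26 ] [ 0.465 -0.028  0.27 ] [16. 15. 16.]
0.27 110 [ 0.395 -0.069  0.27 ] [ 0.467 -0.025  0.28 ] [16. 17. 17.]
0.28 105 [ 0.395 -0.068  0.28 ] [ 0.468 -0.028  0.29 ] [17. 17. 18.]
0.29 166 [ 0.395 -0.067  0.29 ] [ 0.468 -0.013  0.3  ] [22. 22. 21.]
w1 [0.4317 0.0452 0.3454]
w2 [0.4309 0.0469 0.2669]
wrist0 [0.1808 0.6534 0.3713]
```

Call:
arm_command --rows '[{"delta_rot":[0,0,0],"xyz":[0,0,0],"gripper":0.06},{"delta_rot":[0,0,0],"xyz":[0,0,0],"gripper":0.06},{"delta_rot":[0,0,0],"xyz":[0,0,0],"gripper":0.06},{"delta_rot":[0,0,0],"xyz":[0,0,0],"gripper":0.06},{"delta_rot":[0,0,0],"xyz":[0,0,0.014],"gripper":0.06},{"delta_rot":[0,0,0],"xyz":[0,0,0.013],"gripper":0.06},{"delta_rot":[0,0,0],"xyz":[0,0,0.012],"gripper":0.06},{"delta_rot":[0,0,0],"xyz":[0,0,0],"gripper":0.04}]' --force 60

```text
time: 4.85
tool_pos: [0.4299, -0.0284, 0.0483]
tcp_rot: [-3.141, 0.009, 0.003]
wrist_force: [0.7, -0.1, 0.1]
width: 0.548
```

```bash
python3 - <<'E'
from h import *
st()
E
```

```text
t 4.85 pos [ 0.4299 -0.0284  0.0483] beamXY -0.1847 -0.0456 az -0.0060 zax [-1.6e-03  6.0e-04 -1.0e+00] F [ 0.74 -0.12  0.15] Fy_beam -0.01 T [0.01 0.   0.03] w 0.0468
```

Call:
arm_command --rows '[{"delta_rot":[0,0,0],"xyz":[0,0,0],"gripper":0.0},{"delta_rot":[0,0,0],"xyz":[0,0,0],"gripper":0.0},{"delta_rot":[0,0,0],"xyz":[0,0,0],"gripper":0.0},{"delta_rot":[0,0,0],"xyz":[0,0,0],"gripper":0.0},{"delta_rot":[0,0,0],"xyz":[0,0,0],"gripper":0.0},{"delta_rot":[0,0,0],"xyz":[0,0,0],"gripper":0.0}]' --force 60

```text
time: 5.45
tool_pos: [0.4324, -0.0287, 0.0509]
tcp_rot: [3.141, -0.009, 0.005]
wrist_force: [0.3, -0.1, 0.4]
width: 0.132
```

```bash
python3 - <<'E'
from h import *
st()
E
```

```text
t 5.45 pos [ 0.4324 -0.0287  0.0509] beamXY -0.1822 -0.0455 az -0.0060 zax [ 3.5e-03 -1.0e-04 -1.0e+00] F [ 0.31 -0.11  0.44] Fy_beam -0.06 T [-0.02  0.01 -0.06] w 0.0112
```

Call:
arm_command --rows '[{"delta_rot":[0,0,0],"xyz":[0,0,-0.02],"gripper":0.0},{"delta_rot":[0,0,0],"xyz":[0,0,-0.04],"gripper":0.0},{"delta_rot":[0,0,0],"xyz":[0,0,-0.04],"gripper":0.0},{"delta_rot":[0,0,0],"xyz":[0,0,-0.03],"gripper":0.0},{"delta_rot":[0,0,0.07],"xyz":[0,0,-0.01],"gripper":0.0},{"delta_rot":[0,0,0.069],"xyz":[0,0,0],"gripper":0.0},{"delta_rot":[0,0,0],"xyz":[0,0,0],"gripper":0.0}]'

```text
time: 6.15
tool_pos: [0.432, -0.0287, 0.1913]
tcp_rot: [-3.133, 0.228, -0.007]
wrist_force: [1.0, 0.6, -1.7]
width: 0.126
```

```bash
python3 - <<'E'
from h import *
rel(beam(-.075,-.13,.009),AZ)
E
```

```text
t 6.15 pos [ 0.432  -0.0287  0.1913] beamXY -0.1826 -0.0456 az -0.1452 zax [ 4.2e-03 -1.0e-04 -1.0e+00] F [ 1.    0.64 -1.66] Fy_beam 0.78 T [ 0.03  0.03 -0.04] w 0.0108
  shift tool [0.1076 0.0844 0.0027] rot [-0.0005 -0.0041 -0.0002]
```

Lifted (−1.7 N, carrier held). Move in front of the bar.

Call:
arm_command --rows '[{"delta_rot":[0,0,0],"xyz":[0.01,0.03,0],"gripper":0.0},{"delta_rot":[0,0,0],"xyz":[0.03,0.03,0],"gripper":0.0},{"delta_rot":[0,0,0],"xyz":[0.04,0.024,0.001],"gripper":0.0},{"delta_rot":[0,0,0],"xyz":[0.027,0,0.001],"gripper":0.0},{"delta_rot":[0,0,0],"xyz":[0,0,0],"gripper":0.0},{"delta_rot":[0,0,0],"xyz":[0,0,0],"gripper":0.0}]'

```text
time: 6.75
tool_pos: [0.5247, -0.1271, 0.1876]
tcp_rot: [-3.132, 0.226, 0.0]
wrist_force: [0.0, 0.6, -1.4]
width: 0.132
```

```bash
python3 - <<'E'
from h import *
rel(beam(0,-.13,.009),AZ)
for t in ['side','wrist','top']: snap(t,t[0]+'4')
a=cv2.imread('pics/s4.png')[100:300,180:350]; a=cv2.convertScaleAbs(a,alpha=1.5,beta=10)
b=cv2.imread('pics/w4.png')
cv2.imwrite('pics/c4.png',np.hstack([cv2.resize(a,(400,470),interpolation=2),cv2.resize(b,(400,470),interpolation=2)]))
for cam in ['w4','s4']:
    W=cloud(load(cam))-C; X=W@UX;Y=W@UY;Z=W[...,2]+.18
    for nm,m in dict(lip=(abs(Y+.13)<.03)&(abs(X+.075)<.05)&(Z>.205)&(Z<.235),rack=(abs(Y+.13)<.03)&(abs(X+.075)<.05)&(Z>.13)&(Z<.178),bar=(abs(Y+.085)<.02)&(abs(X)<.012)&(Z>.17)&(Z<.2)).items():
        if m.sum()>5: print(cam,nm,m.sum(),[(np.percentile(q[m],1).round(4),np.percentile(q[m],50).round(4),np.percentile(q[m],99).round(4)) for q in (X,Y,Z)])
E
```

```text
t 6.75 pos [ 0.5247 -0.1271  0.1876] beamXY -0.0767 -0.1295 az -0.1440 zax [-1.e-04  1.e-03 -1.e+00] F [ 0.04  0.57 -1.36] Fy_beam 0.57 T [0.04 0.01 0.02] w 0.0113
  shift tool [ 0.0767  0.0005 -0.0014] rot [-0.001   0.0003  0.001 ]
w4 lip 2023 [(np.float64(-0.097), np.float64(-0.0804), np.float64(-0.0616)), (np.float64(-0.1267), np.float64(-0.1167), np.float64(-0.1089)), (np.float64(0.2078), np.float64(0.2187), np.float64(0.2346))]
w4 rack 4194 [(np.float64(-0.118), np.float64(-0.0754), np.float64(-0.039)), (np.float64(-0.1458), np.float64(-0.1204), np.float64(-0.1109)), (np.float64(0.1363), np.float64(0.1665), np.float64(0.1712))]
w4 bar 1196 [(np.float64(-0.0059), np.float64(-0.0019), np.float64(0.0054)), (np.float64(-0.1047), np.float64(-0.0842), np.float64(-0.0653)), (np.float64(0.1824), np.float64(0.1885), np.float64(0.1915))]
s4 lip 159 [(np.float64(-0.0952), np.float64(-0.0815), np.float64(-0.06)), (np.float64(-0.1502), np.float64(-0.1406), np.float64(-0.1132)), (np.float64(0.2057), np.float64(0.2201), np.float64(0.2349))]
s4 rack 657 [(np.float64(-0.1159), np.float64(-0.0764), np.float64(-0.0363)), (np.float64(-0.1484), np.float64(-0.1405), np.float64(-0.1106)), (np.float64(0.1376), np.float64(0.166), np.float64(0.1739))]
s4 bar 58 [(np.float64(-0.0037), np.float64(0.0009), np.float64(0.0081)), (np.float64(-0.1039), np.float64(-0.0833), np.float64(-0.0652)), (np.float64(0.1843), np.float64(0.1904), np.float64(0.1941))]
```

View pics/c4.png

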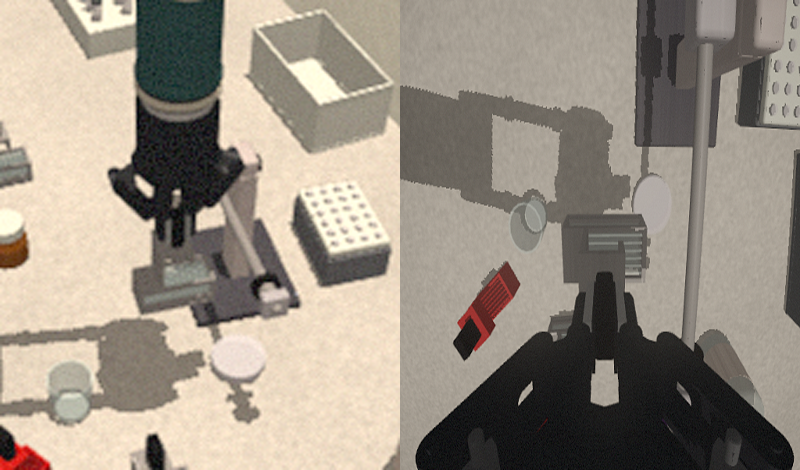

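Call:
arm_command --rows '[{"delta_rot":[0,0,0],"xyz":[0.02,0,-0.002],"gripper":0.0},{"delta_rot":[0,0,0],"xyz":[0.03,0,0],"gripper":0.0},{"delta_rot":[0,0,0],"xyz":[0.02,0,0],"gripper":0.0},{"delta_rot":[0,0,0],"xyz":[0.006,0,0],"gripper":0.0},{"delta_rot":[0,0,0],"xyz":[0,0,0],"gripper":0.0}]'

```text
time: 7.4
tool_pos: [0.6004, -0.1378, 0.1911]
tcp_rot: [-3.133, 0.226, -0.004]
wrist_force: [0.3, -0.3, -1.7]
width: 0.132
```

```bash
cat >> h.py <<'E'
def tilt(tag):
    W=cloud(load(tag))-C; X=W@UX;Y=W@UY;Z=W[...,2]+.18
    m=(abs(X)<.005)&(abs(Y)>.03)&(abs(Y)<.21)&(Z>.16)&(Z<.21)
    ys=[];zs=[]
    for lo in np.arange(-.2,.2,.005):
        k=m&(Y>=lo)&(Y<lo+.005)
        if k.sum()>3: ys.append(lo+.0025); zs.append(np.median(Z[k]))
    ys=np.array(ys);zs=np.array(zs)
    r=np.abs(zs)>0
    for i in range(8):
        p=np.polyfit(ys[r],zs[r],1); r=abs(np.polyval(p,ys)-zs)<max(.002,.012-.003*i)
    print('tilt',p.round(4),r.sum(),len(ys)); return p
E
python3 - <<'E'
from h import *
rel(beam(0,-.13,.009),AZ); snap('side','s5'); snap('wrist','w5')
for t in ['top0','side0','s4','s5','w5']: tilt(t)
a=cv2.imread('pics/s5.png')[100:300,180:350]; a=cv2.convertScaleAbs(a,alpha=1.5,beta=10)
b=cv2.imread('pics/w5.png')
cv2.imwrite('pics/c5.png',np.hstack([cv2.resize(a,(400,470),interpolation=2),cv2.resize(b,(400,470),interpolation=2)]))
E
```

```text
t 7.40 pos [ 0.6004 -0.1378  0.1911] beamXY -0.0002 -0.1292 az -0.1441 zax [ 2.4e-03  1.0e-04 -1.0e+00] F [ 0.32 -0.33 -1.69] Fy_beam -0.28 T [ 0.03 -0.05  0.04] w 0.0113
  shift tool [0.0002 0.0008 0.0021] rot [-0.0004 -0.0023  0.0009]
tilt [-0.0593  0.1872] 54 61
tilt [-0.0583  0.1855] 41 52
tilt [-0.0598  0.1856] 25 29
tilt [-0.0554  0.1853] 26 40
tilt [-0.0791  0.1827] 20 22
```

View pics/c5.png

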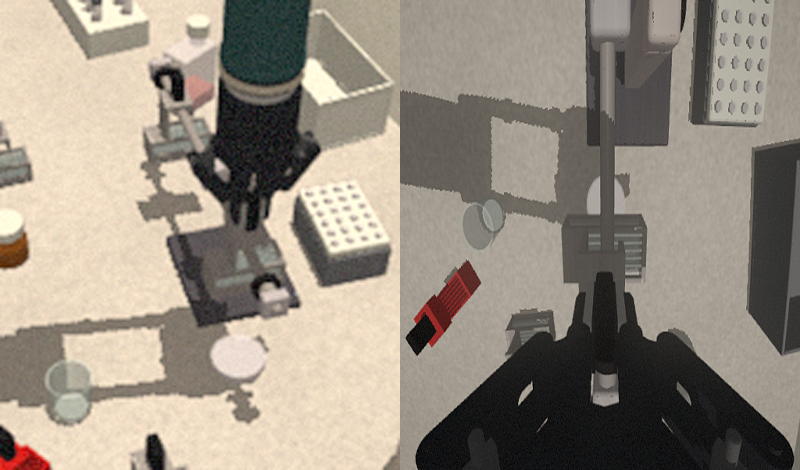

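Call:
arm_command --rows '[{"delta_rot":[0,0,0],"xyz":[0,0,0.01],"gripper":0.0},{"delta_rot":[0,0,0],"xyz":[0,0,0.01],"gripper":0.0},{"delta_rot":[0,0,0],"xyz":[0,0,0.005],"gripper":0.0},{"delta_rot":[0,0,0],"xyz":[0,0,0.003],"gripper":0.0},{"delta_rot":[0,0,0],"xyz":[0,0,0.001],"gripper":0.0},{"delta_rot":[0,0,0],"xyz":[0,0,0],"gripper":0.0}]'

```text
time: 8.1
tool_pos: [0.6007, -0.1382, 0.162]
tcp_rot: [-3.133, 0.228, -0.004]
wrist_force: [0.3, 0.0, -0.2]
width: 0.131
```

```bash
python3 - <<'E'
from h import *
st(); snap('side','s6');tilt('s6');snap('wrist','w6');tilt('w6'); st()
E
```

```text
t 8.10 pos [ 0.6007 -0.1382  0.162 ] beamXY 0.0001 -0.1296 az -0.1451 zax [ 2.7e-03  2.0e-04 -1.0e+00] F [ 0.28  0.02 -0.24] Fy_beam 0.06 T [0.03 0.02 0.  ] w 0.0112
tilt [-0.022   0.1859] 24 37
tilt [-0.0447  0.1827] 18 24
t 8.20 pos [ 0.601  -0.1383  0.1625] beamXY 0.0005 -0.1296 az -0.1451 zax [ 3.5e-03 -1.0e-04 -1.0e+00] F [-0.62 -0.19 -0.43] Fy_beam -0.28 T [-0.05  0.09  0.01] w 0.0109
```

Call:
arm_command --rows '[{"delta_rot":[0,0,0],"xyz":[0,0,0.0015],"gripper":0.0},{"delta_rot":[0,0,0],"xyz":[0,0.008,0],"gripper":0.0},{"delta_rot":[0,0,0],"xyz":[0,0.01,0],"gripper":0.0},{"delta_rot":[0,0,0],"xyz":[0,0.006,0],"gripper":0.0},{"delta_rot":[0,0,0],"xyz":[0,0.0,0],"gripper":0.0}]'

```text
time: 8.7
tool_pos: [0.5972, -0.1636, 0.1608]
tcp_rot: [3.133, -0.23, 0.005]
wrist_force: [-0.3, -0.3, -0.9]
width: 0.134
```

```bash
python3 - <<'E'
from h import *
st(); snap('side','s7');tilt('s7'); st()
E
```

```text
t 8.70 pos [ 0.5972 -0.1636  0.1608] beamXY 0.0004 -0.1552 az -0.1464 zax [ 3.3e-03 -9.0e-04 -1.0e+00] F [-0.25 -0.31 -0.89] Fy_beam -0.34 T [-0.16  0.01 -0.07] w 0.0114
tilt [-0.0234  0.1863] 22 35
t 8.75 pos [ 0.5972 -0.163   0.1607] beamXY 0.0003 -0.1546 az -0.1462 zax [ 3.2e-03 -5.0e-04 -1.0e+00] F [-0.   -0.86 -0.48] Fy_beam -0.85 T [-0.13  0.01 -0.01] w 0.0111
```

Call:
arm_command --rows '[{"delta_rot":[0,0,0],"xyz":[0,0.003,0],"gripper":0.0},{"delta_rot":[0,0,0],"xyz":[0,0,0],"gripper":0.0}]'

```text
time: 8.95
tool_pos: [0.5968, -0.1653, 0.1607]
tcp_rot: [3.133, -0.228, 0.005]
wrist_force: [-0.5, -1.7, -0.4]
width: 0.129
```

```bash
python3 - <<'E'
from h import *
st()
E
```

```text
t 8.95 pos [ 0.5968 -0.1653  0.1607] beamXY 0.0002 -0.1569 az -0.1452 zax [ 3.e-03 -2.e-04 -1.e+00] F [-0.46 -1.67 -0.36] Fy_beam -1.72 T [-0.12  0.02 -0.01] w 0.0110
```

Call:
arm_command --rows '[{"delta_rot":[0,0,0],"xyz":[0,0.001,0.002],"gripper":0.0},{"delta_rot":[0,0,0],"xyz":[0,0.002,0],"gripper":0.0},{"delta_rot":[0,0,0],"xyz":[0,0,0],"gripper":0.0}]'

```text
time: 9.25
tool_pos: [0.5964, -0.1679, 0.1585]
tcp_rot: [-3.133, 0.227, -0.004]
wrist_force: [0.5, 0.7, 0.3]
width: 0.125
```

```bash
python3 - <<'E'
from h import *
st()
E
```

```text
t 9.25 pos [ 0.5964 -0.1679  0.1585] beamXY 0.0002 -0.1595 az -0.1448 zax [ 2.7e-03  1.0e-04 -1.0e+00] F [0.53 0.74 0.3 ] Fy_beam 0.81 T [0.06 0.02 0.01] w 0.0107
```

Call:
arm_command --rows '[{"delta_rot":[0,0,0],"xyz":[0,0.002,0],"gripper":0.0},{"delta_rot":[0,0,0],"xyz":[0,0,0],"gripper":0.0}]'

```text
time: 9.45
tool_pos: [0.5962, -0.1701, 0.1587]
tcp_rot: [-3.133, 0.228, -0.005]
wrist_force: [-1.1, -0.0, -0.5]
width: 0.135
```

```bash
python3 - <<'E'
from h import *
st()
E
```

```text
t 9.45 pos [ 0.5962 -0.1701  0.1587] beamXY 0.0003 -0.1617 az -0.1450 zax [ 3.e-03 -2.e-04 -1.e+00] F [-1.05 -0.02 -0.49] Fy_beam -0.17 T [ 0.06  0.01 -0.01] w 0.0115
```

Call:
arm_command --rows '[{"delta_rot":[0,0,0],"xyz":[0,0.002,0],"gripper":0.0},{"delta_rot":[0,0,0],"xyz":[0,0,0],"gripper":0.0}]'

```text
time: 9.65
tool_pos: [0.5959, -0.1721, 0.1587]
tcp_rot: [-3.133, 0.228, -0.005]
wrist_force: [-0.4, 0.1, 0.2]
width: 0.127
```

```bash
python3 - <<'E'
from h import *
st()
E
```

```text
t 9.65 pos [ 0.5959 -0.1721  0.1587] beamXY 0.0003 -0.1638 az -0.1451 zax [ 3.1e-03 -1.0e-04 -1.0e+00] F [-0.35  0.15  0.17] Fy_beam 0.09 T [ 0.08 -0.01 -0.05] w 0.0108
```

Call:
arm_command --rows '[{"delta_rot":[0,0,0],"xyz":[0,0.002,0],"gripper":0.0},{"delta_rot":[0,0,0],"xyz":[0,0,0],"gripper":0.0}]'

```text
time: 9.85
tool_pos: [0.5957, -0.1731, 0.1585]
tcp_rot: [-3.131, 0.228, -0.005]
wrist_force: [1.0, 4.9, 0.1]
width: 0.128
```

Call:
arm_command --rows '[{"delta_rot":[0,0,0],"xyz":[0,0.002,0],"gripper":0.0},{"delta_rot":[0,0,0],"xyz":[0,0,0],"gripper":0.0}]'

```text
time: 10.05
tool_pos: [0.5956, -0.1739, 0.1584]
tcp_rot: [-3.13, 0.228, -0.005]
wrist_force: [1.6, 7.8, -1.5]
width: 0.132
```

```bash
python3 - <<'E'
from h import *
st();snap('side','s8');snap('wrist','w8');tilt('s8')
a=cv2.imread('pics/s8.png')[100:300,180:350]; a=cv2.convertScaleAbs(a,alpha=1.5,beta=10)
b=cv2.convertScaleAbs(cv2.imread('pics/w8.png'),alpha=1.5,beta=10)
cv2.imwrite('pics/c8.png',np.hstack([cv2.resize(a,(400,470),interpolation=2),cv2.resize(b,(400,470),interpolation=2)]))
E
```

```text
t 10.05 pos [ 0.5956 -0.1739  0.1584] beamXY 0.0003 -0.1656 az -0.1452 zax [ 0.0034  0.0035 -1.    ] F [ 1.64  7.85 -1.52] Fy_beam 8.00 T [ 1.24 -0.27  0.02] w 0.0113
tilt [0.0037 0.1852] 22 33
```

View pics/c8.png

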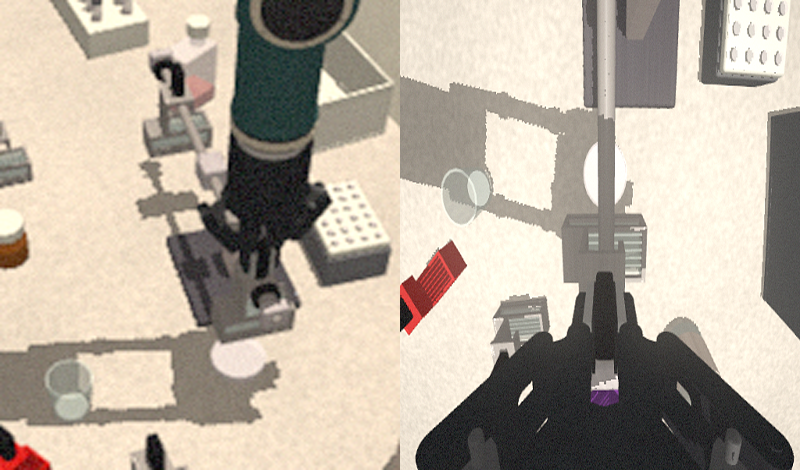

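Call:
arm_command --rows '[{"delta_rot":[0,0,0],"xyz":[0,0.0015,0],"gripper":0.0},{"delta_rot":[0,0,0],"xyz":[0,0,0],"gripper":0.0}]'

```text
time: 10.35
tool_pos: [0.5955, -0.1744, 0.1583]
tcp_rot: [-3.128, 0.227, -0.005]
wrist_force: [2.4, 9.9, -0.6]
width: 0.126
```

Call:
arm_command --rows '[{"delta_rot":[0,0,0],"xyz":[0,0,0],"gripper":0.0},{"delta_rot":[0,0,0],"xyz":[0,0,0],"gripper":0.0},{"delta_rot":[0,0,0],"xyz":[0,0,0],"gripper":0.0},{"delta_rot":[0,0,0],"xyz":[0,0,0],"gripper":0.0},{"delta_rot":[0,0,0],"xyz":[0,0,0],"gripper":0.0},{"delta_rot":[0,0,0],"xyz":[0,0,0],"gripper":0.0}]'

```text
time: 10.95
tool_pos: [0.5955, -0.1744, 0.1583]
tcp_rot: [-3.128, 0.227, -0.005]
wrist_force: [2.0, 9.5, -2.0]
width: 0.131
```

```bash
python3 - <<'E'
from h import *
st()
E
```

```text
t 10.95 pos [ 0.5955 -0.1744  0.1583] beamXY 0.0002 -0.1661 az -0.1449 zax [ 0.0034  0.0046 -1.    ] F [ 2.04  9.53 -2.04] Fy_beam 9.73 T [ 1.7  -0.41  0.04] w 0.0112
```

Call:
arm_command --rows '[{"delta_rot":[0,0,0],"xyz":[0,0,0],"gripper":0.04},{"delta_rot":[0,0,0],"xyz":[0,0,0],"gripper":0.04},{"delta_rot":[0,0,0],"xyz":[0,0,0],"gripper":0.05},{"delta_rot":[0,0,0],"xyz":[0,0,-0.01],"gripper":0.06},{"delta_rot":[0,0,0],"xyz":[0,0,-0.03],"gripper":0.07},{"delta_rot":[0,0,0],"xyz":[0,0,-0.04],"gripper":0.085},{"delta_rot":[0,0,0],"xyz":[0,0,0],"gripper":0.085},{"delta_rot":[0,0,0],"xyz":[0,0,0],"gripper":0.085}]'

```text
time: 11.75
tool_pos: [0.5961, -0.1781, 0.2415]
tcp_rot: [3.132, -0.228, 0.012]
wrist_force: [0.8, 0.4, -0.7]
width: 0.996
```

```bash
python3 - <<'E'
from h import *
st();snap('side','s9');snap('wrist','w9');tilt('s9')
a=cv2.imread('pics/s9.png')[100:300,180:350]; a=cv2.convertScaleAbs(a,alpha=1.5,beta=10)
b=cv2.convertScaleAbs(cv2.imread('pics/w9.png'),alpha=1.5,beta=10)
cv2.imwrite('pics/c9.png',np.hstack([cv2.resize(a,(400,470),interpolation=2),cv2.resize(b,(400,470),interpolation=2)]))
rel([.443,.2685,.145],-.06)
E
```

```text
t 11.75 pos [ 0.5961 -0.1781  0.2415] beamXY 0.0013 -0.1697 az -0.1453 zax [ 0.0073 -0.0019 -1.    ] F [ 0.8   0.4  -0.66] Fy_beam 0.51 T [0.07 0.04 0.04] w 0.0851
tilt [0.0157 0.1852] 22 35
t 11.85 pos [ 0.5943 -0.1774  0.2381] beamXY -0.0005 -0.1693 az -0.1453 zax [ 2.e-03  2.e-04 -1.e+00] F [-0.23 -0.49  0.32] Fy_beam -0.52 T [-0.05 -0.05  0.02] w 0.0846
  shift tool [-0.2144 -0.4192  0.0929] rot [-0.0004 -0.0019 -0.0853]
```

View pics/c9.png

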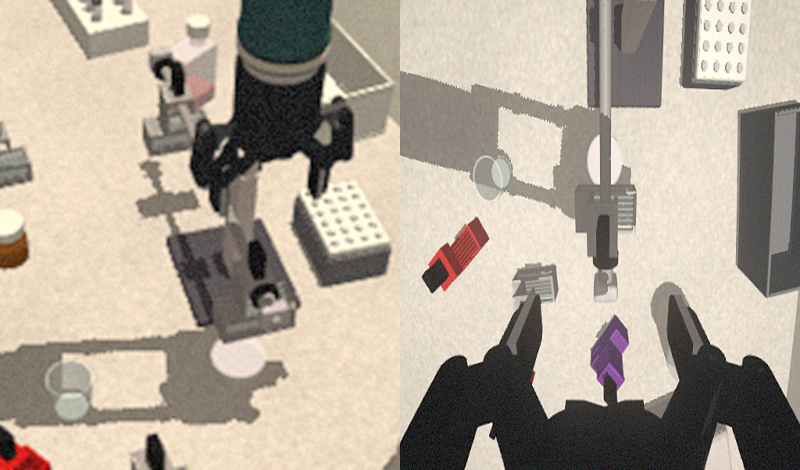

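Call:
arm_command --rows '[{"delta_rot":[0,0,0],"xyz":[-0.03,-0.03,0],"gripper":0.085},{"delta_rot":[0,0,0],"xyz":[-0.03,-0.04,0],"gripper":0.085},{"delta_rot":[0,0,0],"xyz":[-0.025,-0.043,0],"gripper":0.085},{"delta_rot":[0,0,0],"xyz":[-0.025,-0.043,0],"gripper":0.085},{"delta_rot":[0,0,0],"xyz":[-0.025,-0.043,0],"gripper":0.085},{"delta_rot":[0,0,0],"xyz":[-0.025,-0.045,0.01],"gripper":0.085},{"delta_rot":[0,0,0],"xyz":[-0.02,-0.045,0.03],"gripper":0.085},{"delta_rot":[0,0,0],"xyz":[-0.02,-0.045,0.03],"gripper":0.085},{"delta_rot":[0,0,0],"xyz":[-0.0144,-0.045,0.03],"gripper":0.085},{"delta_rot":[0,0,-0.085],"xyz":[0,-0.04,0.02],"gripper":0.085},{"delta_rot":[0,0,0],"xyz":[0,0,0],"gripper":0.085},{"delta_rot":[0,0,0],"xyz":[0,0,0],"gripper":0.085}]'

```text
time: 13.05
tool_pos: [0.447, 0.2482, 0.1277]
tcp_rot: [3.138, -0.092, -0.002]
wrist_force: [1.2, 0.1, -0.5]
width: 0.992
```

```bash
python3 - <<'E'
from h import *
rel([.443,.268,.05],-.06)
d=snap('wrist','w10'); W=cloud(d)
P=W[(np.hypot(W[...,0]-.443,W[...,1]-.268)<.065)&(W[...,2]>.012)]
for lo,hi in [(.025,.042),(.078,.09),(.11,.122)]:
    Q=P[(P[:,2]>lo)&(P[:,2]<hi)]
    if len(Q)>5:
        r=cv2.minAreaRect((Q[:,:2]*1000).astype(np.float32)); print(lo,len(Q),np.round(r[0],1),np.round(r[1],1),round(r[2],1))
rel([.443,.268,.05],-.06)
E
```

```text
t 13.05 pos [0.447  0.2482 0.1277] beamXY -0.2078 0.2305 az -0.0584 zax [-0.0011 -0.0026 -1.    ] F [ 1.18  0.09 -0.49] Fy_beam 0.26 T [-0.    0.02 -0.02] w 0.0847
  shift tool [-0.0051 -0.0198  0.0776] rot [0.0027 0.001  0.0016]
0.025 1353 [442.1 268. ] [36.5 80.4] 86.1
0.078 1417 [440.1 268.1] [40.5 34.1] 86.2
0.11 575 [442.1 268.4] [24. 12.] 86.6
t 13.10 pos [0.4479 0.2478 0.1288] beamXY -0.2068 0.2303 az -0.0598 zax [ 8.0e-04 -1.7e-03 -1.0e+00] F [-0.08 -0.23 -0.04] Fy_beam -0.24 T [-0.04  0.02  0.01] w 0.0853
  shift tool [-0.0062 -0.02    0.0788] rot [ 0.0016 -0.0009  0.0002]
```

Call:
arm_command --rows '[{"delta_rot":[0,0,0.005],"xyz":[-0.0055,-0.02,0],"gripper":0.07},{"delta_rot":[0,0,0],"xyz":[0,0,0.02],"gripper":0.065},{"delta_rot":[0,0,0],"xyz":[0,0,0.03],"gripper":0.06},{"delta_rot":[0,0,0],"xyz":[0,0,0.02],"gripper":0.06},{"delta_rot":[0,0,0],"xyz":[0,0,0.008],"gripper":0.06},{"delta_rot":[0,0,0],"xyz":[0,0,0],"gripper":0.05},{"delta_rot":[0,0,0],"xyz":[0,0,0],"gripper":0.04}]'

```text
time: 13.8
tool_pos: [0.4458, 0.2685, 0.0531]
tcp_rot: [-3.139, 0.104, -0.007]
wrist_force: [0.6, 0.1, -0.6]
width: 0.474
```

```bash
python3 - <<'E'
from h import *
rel([.443,.268,.05],-.06)
E
```

```text
t 13.80 pos [0.4458 0.2685 0.0531] beamXY -0.2118 0.2505 az -0.0663 zax [ 4.7e-03  8.0e-04 -1.0e+00] F [ 0.63  0.09 -0.6 ] Fy_beam 0.18 T [-0.03  0.02 -0.01] w 0.0405
  shift tool [-0.0028  0.0007  0.0031] rot [-0.0011 -0.0046 -0.0063]
```

Call:
arm_command --rows '[{"delta_rot":[0,0,0],"xyz":[-0.001,0,0.001],"gripper":0.0},{"delta_rot":[0,0,0],"xyz":[0,0,0],"gripper":0.0},{"delta_rot":[0,0,0],"xyz":[0,0,0],"gripper":0.0},{"delta_rot":[0,0,0],"xyz":[0,0,0],"gripper":0.0},{"delta_rot":[0,0,0],"xyz":[0,0,0],"gripper":0.0},{"delta_rot":[0,0,0],"xyz":[0,0,0],"gripper":0.0}]' --force 60

```text
time: 14.4
tool_pos: [0.4444, 0.2692, 0.0519]
tcp_rot: [-3.139, 0.102, -0.007]
wrist_force: [-1.2, -0.5, 5.2]
width: 0.13
```

```bash
python3 - <<'E'
from h import *
rel(beam(-.075,.082,0.005),AZ)
d=snap('top','t11'); tilt('t11')
W=cloud(d)-C; X=W@UX;Y=W@UY;Z=W[...,2]+.18
for s in (1,-1):
  m=(abs(X)<.012)&(abs(Y-s*.15)<.05)&(Z>.205)&(Z<.24);print([(q[m].min().round(4),q[m].max().round(4)) for q in (X,Y,Z)],m.sum())
E
```

```text
t 14.40 pos [0.4444 0.2692 0.0519] beamXY -0.2133 0.2510 az -0.0648 zax [ 4.4e-03  6.0e-04 -1.0e+00] F [-1.25 -0.47  5.24] Fy_beam -0.65 T [-0.11  0.09  0.  ] w 0.0111
  shift tool [ 0.1249  0.1794 -0.1327] rot [-0.0011 -0.0043  0.0802]
tilt [0.0147 0.1869] 45 56
[(np.float64(-0.0068), np.float64(0.006)), (np.float64(0.1276), np.float64(0.1504)), (np.float64(0.2059), np.float64(0.2328))] 58
[(np.float64(-0.0087), np.float64(0.0027)), (np.float64(-0.1717), np.float64(-0.1491)), (np.float64(0.2051), np.float64(0.2281))] 48
```

Call:
arm_command --rows '[{"delta_rot":[0,0,0],"xyz":[0,0,-0.02],"gripper":0.0},{"delta_rot":[0,0,0],"xyz":[0,0,-0.04],"gripper":0.0},{"delta_rot":[0,0,0],"xyz":[0,0,-0.04],"gripper":0.0},{"delta_rot":[0,-0.004,0.04],"xyz":[0,0,-0.031],"gripper":0.0},{"delta_rot":[0,0,0.04],"xyz":[0,0.02,0],"gripper":0.0},{"delta_rot":[0,0,0],"xyz":[0,0.04,0],"gripper":0.0},{"delta_rot":[0,0,0],"xyz":[0,0.045,0],"gripper":0.0},{"delta_rot":[0,0,0],"xyz":[0,0.045,0],"gripper":0.0},{"delta_rot":[0,0,0],"xyz":[0.02,0.02,0],"gripper":0.0},{"delta_rot":[0,0,0],"xyz":[0.04,0,0],"gripper":0.0},{"delta_rot":[0,0,0],"xyz":[0.02,0,0],"gripper":0.0},{"delta_rot":[0,0,0],"xyz":[0,0,0],"gripper":0.0}]'

```text
time: 15.65
tool_pos: [0.5005, 0.0882, 0.1812]
tcp_rot: [-3.133, 0.23, 0.001]
wrist_force: [0.5, 0.6, -1.9]
width: 0.131
```

Call:
arm_command --rows '[{"delta_rot":[0,0,0],"xyz":[0,0,0],"gripper":0.0}]'

```text
time: 15.75
tool_pos: [0.4978, 0.0888, 0.1807]
tcp_rot: [3.133, -0.228, -0.006]
wrist_force: [-0.2, 0.9, -0.9]
width: 0.129
```

```bash
python3 - <<'E'
from h import *
rel(beam(0,.083,0.003),AZ)
snap('side','s12');snap('wrist','w12')
for cam in ['w12','s12']:
    W=cloud(load(cam))-C; X=W@UX;Y=W@UY;Z=W[...,2]+.18
    for nm,m in dict(lip=(abs(Y-.083)<.03)&(abs(X+.13)<.05)&(Z>.195)&(Z<.22),rack=(abs(Y-.083)<.03)&(abs(X+.13)<.07)&(Z>.11)&(Z<.178)).items():
        if m.sum()>5: print(cam,nm,m.sum(),[(np.percentile(q[m],1).round(4),np.percentile(q[m],50).round(4),np.percentile(q[m],99).round(4)) for q in (X,Y,Z)])
a=cv2.imread('pics/s12.png')[80:280,160:330]; a=cv2.convertScaleAbs(a,alpha=1.5,beta=10)
b=cv2.convertScaleAbs(cv2.imread('pics/w12.png'),alpha=1.5,beta=10)
cv2.imwrite('pics/c12.png',np.hstack([cv2.resize(a,(400,470),interpolation=2),cv2.resize(b,(400,470),interpolation=2)]))
E
```

```text
t 15.75 pos [0.4978 0.0888 0.1807] beamXY -0.1345 0.0802 az -0.1454 zax [-3.7e-03  2.0e-04 -1.0e+00] F [-0.23  0.92 -0.88] Fy_beam 0.88 T [-0.01  0.04  0.  ] w 0.0110
  shift tool [ 0.1345 -0.0028 -0.0028] rot [ 0.0003  0.0037 -0.0004]
w12 lip 1534 [(np.float64(-0.1547), np.float64(-0.1383), np.float64(-0.1212)), (np.float64(0.0823), np.float64(0.0937), np.float64(0.0993)), (np.float64(0.1968), np.float64(0.2105), np.float64(0.2196))]
w12 rack 4156 [(np.float64(-0.1758), np.float64(-0.1341), np.float64(-0.0968)), (np.float64(0.0626), np.float64(0.0875), np.float64(0.0971)), (np.float64(0.1296), np.float64(0.1586), np.float64(0.1679))]
s12 lip 112 [(np.float64(-0.1524), np.float64(-0.1396), np.float64(-0.1189)), (np.float64(0.0579), np.float64(0.068), np.float64(0.0968)), (np.float64(0.1963), np.float64(0.2118), np.float64(0.2194))]
s12 rack 526 [(np.float64(-0.1736), np.float64(-0.1342), np.float64(-0.0939)), (np.float64(0.059), np.float64(0.0674), np.float64(0.0974)), (np.float64(0.1293), np.float64(0.1576), np.float64(0.1688))]
```

View pics/c12.png

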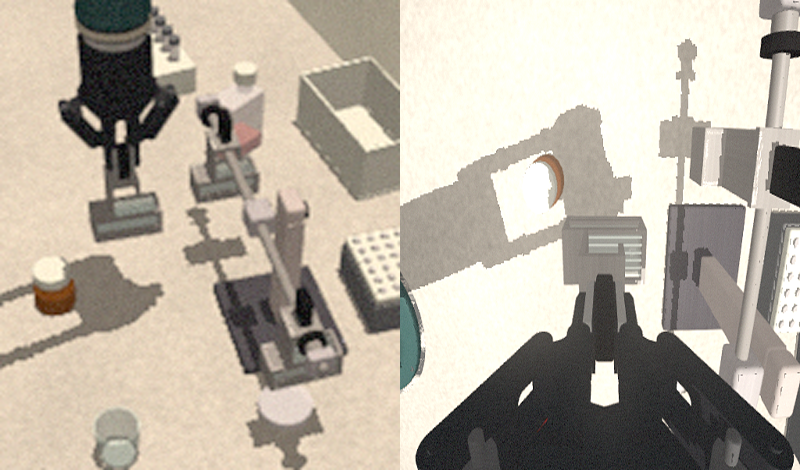

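Call:
arm_command --rows '[{"delta_rot":[0,0,0],"xyz":[0.03,0,-0.001],"gripper":0.0},{"delta_rot":[0,0,0],"xyz":[0.04,0,-0.001],"gripper":0.0},{"delta_rot":[0,0,0],"xyz":[0.035,0,0],"gripper":0.0},{"delta_rot":[0,0,0],"xyz":[0.02,0,0],"gripper":0.0},{"delta_rot":[0,0,0],"xyz":[0.008,0,0],"gripper":0.0},{"delta_rot":[0,0,0],"xyz":[0,0,0],"gripper":0.0},{"delta_rot":[0,0,0],"xyz":[0,0,0],"gripper":0.0}]'

```text
time: 16.55
tool_pos: [0.6288, 0.0702, 0.1833]
tcp_rot: [-3.133, 0.227, 0.004]
wrist_force: [0.0, -0.8, -1.6]
width: 0.129
```

```bash
python3 - <<'E'
from h import *
rel(beam(0,.083,-0.022),AZ)
snap('side','s13');snap('wrist','w13')
a=cv2.imread('pics/s13.png')[80:280,160:330]; a=cv2.convertScaleAbs(a,alpha=1.5,beta=10)
b=cv2.convertScaleAbs(cv2.imread('pics/w13.png'),alpha=1.5,beta=10)
cv2.imwrite('pics/c13.png',np.hstack([cv2.resize(a,(400,470),interpolation=2),cv2.resize(b,(400,470),interpolation=2)]))
E
```

```text
t 16.55 pos [0.6288 0.0702 0.1833] beamXY -0.0021 0.0807 az -0.1445 zax [-2.6e-03  4.0e-04 -1.0e+00] F [ 0.03 -0.8  -1.58] Fy_beam -0.79 T [ 0.08 -0.03 -0.09] w 0.0110
  shift tool [ 0.0022 -0.0023  0.0253] rot [-0.      0.0026  0.0005]
```

View pics/c13.png

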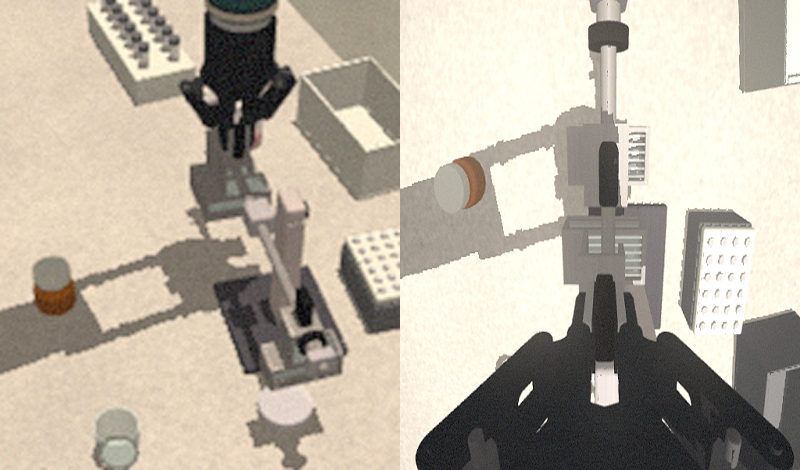

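Call:
arm_command --rows '[{"delta_rot":[0,0,0],"xyz":[0.001,0,0.01],"gripper":0.0},{"delta_rot":[-0.01,0,0],"xyz":[0,0,0.008],"gripper":0.0},{"delta_rot":[-0.01,0,0],"xyz":[0,0,0.004],"gripper":0.0},{"delta_rot":[0,0,0],"xyz":[0,0,0.002],"gripper":0.0},{"delta_rot":[0,0,0],"xyz":[0,0,0.001],"gripper":0.0},{"delta_rot":[0,0,0],"xyz":[0,0,0],"gripper":0.0}]'

```text
time: 17.25
tool_pos: [0.6313, 0.0696, 0.1585]
tcp_rot: [3.114, -0.226, -0.004]
wrist_force: [-0.6, 0.1, -0.8]
width: 0.132
```

```bash
python3 - <<'E'
from h import *
st(); snap('side','s14');tilt('s14');tilt('s13'); st()
E
```

```text
t 17.25 pos [0.6313 0.0696 0.1585] beamXY 0.0004 0.0805 az -0.1449 zax [-0.004  -0.0194 -0.9998] F [-0.55  0.08 -0.83] Fy_beam -0.00 T [ 0.04  0.08 -0.07] w 0.0112
tilt [-0.0078  0.1858] 26 35
tilt [0.0062 0.1847] 29 39
t 17.30 pos [0.6314 0.0696 0.1587] beamXY 0.0005 0.0805 az -0.1449 zax [-0.0036 -0.0193 -0.9998] F [-0.79  0.07 -0.48] Fy_beam -0.05 T [ 0.05  0.08 -0.02] w 0.0110
```

Call:
arm_command --rows '[{"delta_rot":[-0.005,0,0],"xyz":[0,-0.006,0.0015],"gripper":0.0},{"delta_rot":[-0.005,0,0],"xyz":[0,-0.006,0.0005],"gripper":0.0},{"delta_rot":[0,0,0],"xyz":[0,-0.006,0.0005],"gripper":0.0},{"delta_rot":[0,0,0],"xyz":[0,0,0],"gripper":0.0},{"delta_rot":[0,0,0],"xyz":[0,0,0],"gripper":0.0}]'

```text
time: 17.8
tool_pos: [0.6344, 0.0884, 0.1559]
tcp_rot: [3.105, -0.225, -0.003]
wrist_force: [-0.2, 2.3, 1.6]
width: 0.129
```

```bash
python3 - <<'E'
from h import *
st(); snap('side','s15');tilt('s15'); st()
E
```

```text
t 17.80 pos [0.6344 0.0884 0.1559] beamXY 0.0007 0.0995 az -0.1444 zax [-0.0042 -0.028  -0.9996] F [-0.22  2.32  1.56] Fy_beam 2.27 T [ 0.22 -0.12  0.03] w 0.0110
tilt [-0.0408  0.1855] 27 36
t 17.85 pos [0.6343 0.0882 0.1559] beamXY 0.0007 0.0993 az -0.1447 zax [-0.0044 -0.0282 -0.9996] F [-0.4   1.88  0.79] Fy_beam 1.80 T [ 0.25 -0.09  0.02] w 0.0111
```

Call:
arm_command --rows '[{"delta_rot":[-0.005,0,0],"xyz":[0,-0.006,0.0015],"gripper":0.0},{"delta_rot":[-0.005,0,0],"xyz":[0,-0.005,0.0005],"gripper":0.0},{"delta_rot":[0,0,0],"xyz":[0,0,0],"gripper":0.0},{"delta_rot":[0,0,0],"xyz":[0,0,0],"gripper":0.0}]'

```text
time: 18.25
tool_pos: [0.6355, 0.0986, 0.1532]
tcp_rot: [3.094, -0.224, -0.006]
wrist_force: [0.6, -0.4, 1.5]
width: 0.131
```

```bash
python3 - <<'E'
from h import *
st(); snap('side','s16');tilt('s16'); st()
E
```

```text
t 18.25 pos [0.6355 0.0986 0.1532] beamXY 0.0004 0.1098 az -0.1448 zax [-0.0067 -0.0387 -0.9992] F [ 0.6  -0.43  1.53] Fy_beam -0.34 T [ 0.04 -0.04 -0.02] w 0.0112
tilt [-0.0643  0.1858] 28 38
t 18.30 pos [0.6355 0.0986 0.1532] beamXY 0.0003 0.1098 az -0.1449 zax [-0.0068 -0.0385 -0.9992] F [0.17 0.73 2.43] Fy_beam 0.75 T [ 0.07 -0.08 -0.01] w 0.0113
```

Call:
arm_command --rows '[{"delta_rot":[0,0,0],"xyz":[0,0,-0.002],"gripper":0.0},{"delta_rot":[-0.005,0,0],"xyz":[0,-0.004,0],"gripper":0.0},{"delta_rot":[0,0,0],"xyz":[0,0,0],"gripper":0.0},{"delta_rot":[0,0,0],"xyz":[0,0,0],"gripper":0.0}]'

```text
time: 18.7
tool_pos: [0.6359, 0.1024, 0.1549]
tcp_rot: [3.089, -0.224, -0.007]
wrist_force: [0.7, 0.6, -1.0]
width: 0.126
```

```bash
python3 - <<'E'
from h import *
st(); snap('side','s17');tilt('s17');snap('wrist','w17'); st()
b=cv2.convertScaleAbs(cv2.imread('pics/w17.png'),alpha=1.5,beta=10)
a=cv2.convertScaleAbs(cv2.imread('pics/s17.png')[80:280,160:330],alpha=1.5,beta=10)
cv2.imwrite('pics/c17.png',np.hstack([cv2.resize(a,(400,470),interpolation=2),cv2.resize(b,(400,470),interpolation=2)]))
E
```

```text
t 18.70 pos [0.6359 0.1024 0.1549] beamXY 0.0002 0.1136 az -0.1448 zax [-0.0079 -0.0439 -0.999 ] F [ 0.72  0.56 -1.03] Fy_beam 0.65 T [0.03 0.03 0.05] w 0.0107
tilt [-0.0446  0.1859] 28 38
t 18.80 pos [0.6359 0.1024 0.155 ] beamXY 0.0002 0.1136 az -0.1450 zax [-0.0078 -0.0438 -0.999 ] F [-0.45  0.54  0.54] Fy_beam 0.46 T [ 0.06 -0.06  0.02] w 0.0116
```

View pics/c17.png

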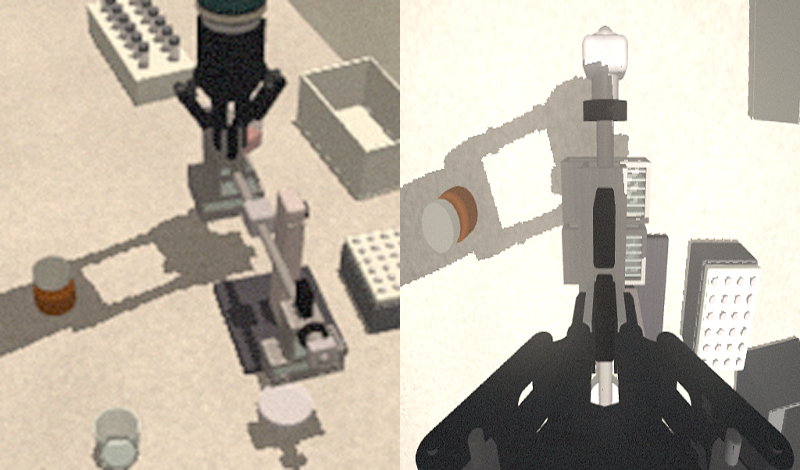

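Call:
arm_command --rows '[{"delta_rot":[-0.005,0,0],"xyz":[0,-0.003,0],"gripper":0.0},{"delta_rot":[0,0,0],"xyz":[0,-0.003,0.0005],"gripper":0.0},{"delta_rot":[0,0,0],"xyz":[0,-0.002,0],"gripper":0.0},{"delta_rot":[0,0,0],"xyz":[0,0,0],"gripper":0.0},{"delta_rot":[0,0,0],"xyz":[0,0,0],"gripper":0.0}]'

```text
time: 19.3
tool_pos: [0.6372, 0.1104, 0.1542]
tcp_rot: [3.084, -0.224, -0.007]
wrist_force: [0.2, 0.2, 0.3]
width: 0.131
```

```bash
python3 - <<'E'
from h import *
st(); snap('side','s18');tilt('s18');d=snap('wrist','w18'); st()
W=cloud(d)-C; X=W@UX;Y=W@UY;Z=W[...,2]+.18
m=(X<-.008)&(X>-.02)&(Y>.1)&(Y<.19)&(Z>.13)&(Z<.2); print('strap side',np.percentile(Y[m],[1,50,99.5]),m.sum())
g=d['pixels'].max(-1); m=(abs(X)<.018)&(Y>.15)&(Y<.2)&(Z>.15)&(Z<.2)&(g<50); print('shoe',np.percentile(Y[m],[1,3,50,99]),m.sum())
E
```

```text
t 19.30 pos [0.6372 0.1104 0.1542] beamXY 0.0003 0.1217 az -0.1449 zax [-0.0083 -0.0485 -0.9988] F [0.21 0.18 0.32] Fy_beam 0.21 T [ 0.1   0.03 -0.03] w 0.0112
tilt [-0.0499  0.1856] 27 36
t 19.40 pos [0.6372 0.1104 0.1543] beamXY 0.0003 0.1217 az -0.1451 zax [-0.0082 -0.0484 -0.9988] F [-0.    1.19 -0.26] Fy_beam 1.17 T [0.17 0.06 0.01] w 0.0110
strap side [0.12577394 0.15690135 0.18188564] 2168
shoe [0.17366909 0.1739307  0.19583197 0.199877  ] 652
```

Call:
arm_command --rows '[{"delta_rot":[0,0,0],"xyz":[0,-0.002,0],"gripper":0.0},{"delta_rot":[0,0,0],"xyz":[0,0,0],"gripper":0.0}]'

```text
time: 19.6
tool_pos: [0.6375, 0.1119, 0.1541]
tcp_rot: [3.084, -0.224, -0.007]
wrist_force: [-1.5, -0.5, 0.2]
width: 0.13
```

Call:
arm_command --rows '[{"delta_rot":[0,0,0],"xyz":[0,-0.002,0],"gripper":0.0},{"delta_rot":[0,0,0],"xyz":[0,0,0],"gripper":0.0}]'

```text
time: 19.8
tool_pos: [0.6378, 0.114, 0.154]
tcp_rot: [3.084, -0.224, -0.007]
wrist_force: [-0.4, -1.6, 0.6]
width: 0.129
```

Call:
arm_command --rows '[{"delta_rot":[0,0,0],"xyz":[0,-0.002,0],"gripper":0.0},{"delta_rot":[0,0,0],"xyz":[0,0,0],"gripper":0.0}]'

```text
time: 20.0
tool_pos: [0.6381, 0.1161, 0.1539]
tcp_rot: [3.084, -0.224, -0.007]
wrist_force: [-0.5, -1.6, -0.2]
width: 0.13
```

```bash
python3 - <<'E'
from h import *
st(); snap('side','s19');tilt('s19'); st()
E
```

```text
t 20.00 pos [0.6381 0.1161 0.1539] beamXY 0.0004 0.1275 az -0.1449 zax [-0.0081 -0.049  -0.9988] F [-0.54 -1.57 -0.16] Fy_beam -1.63 T [-0.13 -0.05  0.02] w 0.0111
tilt [-0.0509  0.1851] 32 42
t 20.05 pos [0.6381 0.1161 0.154 ] beamXY 0.0004 0.1275 az -0.1449 zax [-0.0081 -0.0489 -0.9988] F [ 0.28 -0.18 -0.78] Fy_beam -0.14 T [-0.03  0.01 -0.07] w 0.0112
```

Call:
arm_command --rows '[{"delta_rot":[0,0,0],"xyz":[0,-0.002,0],"gripper":0.0},{"delta_rot":[0,0,0],"xyz":[0,0,0],"gripper":0.0}]'

```text
time: 20.25
tool_pos: [0.6384, 0.1181, 0.1539]
tcp_rot: [3.084, -0.224, -0.007]
wrist_force: [0.3, -1.2, 0.5]
width: 0.131
```

Call:
arm_command --rows '[{"delta_rot":[0,0,0],"xyz":[0,-0.002,0],"gripper":0.0},{"delta_rot":[0,0,0],"xyz":[0,0,0],"gripper":0.0}]'

```text
time: 20.45
tool_pos: [0.6387, 0.1202, 0.1537]
tcp_rot: [3.084, -0.224, -0.007]
wrist_force: [0.0, -0.8, 0.6]
width: 0.134
```

```bash
python3 - <<'E'
from h import *
st()
E
```

```text
t 20.45 pos [0.6387 0.1202 0.1537] beamXY 0.0004 0.1316 az -0.1448 zax [-0.0082 -0.0489 -0.9988] F [ 0.01 -0.83  0.65] Fy_beam -0.82 T [-0.1   0.02 -0.03] w 0.0114
```

Call:
arm_command --rows '[{"delta_rot":[0,0,0],"xyz":[0,-0.002,0],"gripper":0.0},{"delta_rot":[0,0,0],"xyz":[0,0,0],"gripper":0.0}]'

```text
time: 20.65
tool_pos: [0.6389, 0.1219, 0.1536]
tcp_rot: [3.084, -0.224, -0.007]
wrist_force: [-0.4, -1.6, -0.9]
width: 0.125
```

```bash
python3 - <<'E'
from h import *
st(); snap('wrist','w20'); snap('side','s20')
b=cv2.convertScaleAbs(cv2.imread('pics/w20.png'),alpha=1.5,beta=10)
a=cv2.convertScaleAbs(cv2.imread('pics/s20.png')[80:280,160:330],alpha=1.5,beta=10)
cv2.imwrite('pics/c20.png',np.hstack([cv2.resize(a,(400,470),interpolation=2),cv2.resize(b,(400,470),interpolation=2)]))
E
```

```text
t 20.65 pos [0.6389 0.1219 0.1536] beamXY 0.0004 0.1334 az -0.1449 zax [-0.0083 -0.0492 -0.9988] F [-0.37 -1.63 -0.95] Fy_beam -1.67 T [-0.17  0.    0.03] w 0.0107
```

View pics/c20.png

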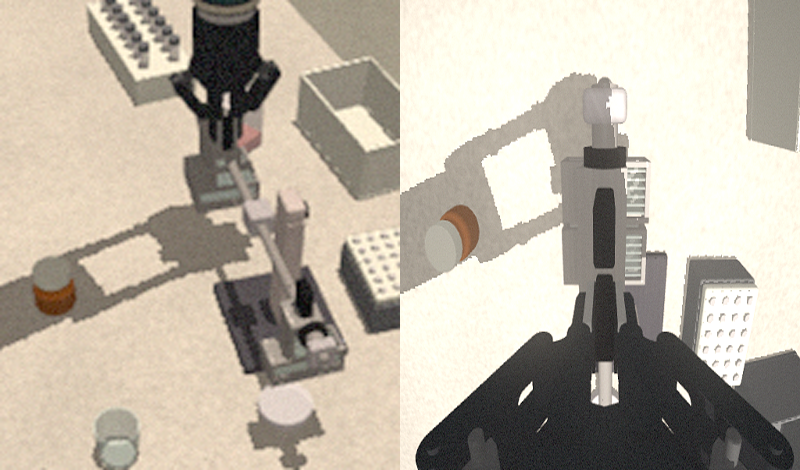

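Shoe is now right at the outer carrier in the picture (shoe at (605,158), hook edge at (605,168)). Continue.

Call:
arm_command --rows '[{"delta_rot":[0,0,0],"xyz":[0,-0.0015,0],"gripper":0.0},{"delta_rot":[0,0,0],"xyz":[0,0,0],"gripper":0.0}]'

```text
time: 20.95
tool_pos: [0.639, 0.1225, 0.1534]
tcp_rot: [3.082, -0.224, -0.008]
wrist_force: [-1.0, -4.9, -0.4]
width: 0.126
```

Call:
arm_command --rows '[{"delta_rot":[0,0,0],"xyz":[0,-0.0015,0],"gripper":0.0},{"delta_rot":[0,0,0],"xyz":[0,0,0],"gripper":0.0}]'

```text
time: 21.15
tool_pos: [0.6391, 0.1233, 0.1533]
tcp_rot: [3.081, -0.224, -0.008]
wrist_force: [-0.7, -5.9, -0.6]
width: 0.131
```

```bash
python3 - <<'E'
from h import *
st()
E
```

```text
t 21.15 pos [0.6391 0.1233 0.1533] beamXY 0.0004 0.1347 az -0.1450 zax [-0.0091 -0.0517 -0.9986] F [-0.68 -5.85 -0.62] Fy_beam -5.89 T [-1.14  0.09  0.08] w 0.0112
```

Call:
arm_command --rows '[{"delta_rot":[0,0,0],"xyz":[0,-0.002,0],"gripper":0.0},{"delta_rot":[0,0,0],"xyz":[0,0,0],"gripper":0.0}]'

```text
time: 21.35
tool_pos: [0.6392, 0.1242, 0.153]
tcp_rot: [3.079, -0.224, -0.009]
wrist_force: [-0.6, -9.1, -0.5]
width: 0.124
```

Call:
arm_command --rows '[{"delta_rot":[0,0,0],"xyz":[0,-0.001,0],"gripper":0.0},{"delta_rot":[0,0,0],"xyz":[0,0,0],"gripper":0.0},{"delta_rot":[0,0,0],"xyz":[0,0,0],"gripper":0.0}]'

```text
time: 21.65
tool_pos: [0.6392, 0.1243, 0.1529]
tcp_rot: [3.078, -0.224, -0.009]
wrist_force: [0.0, -11.2, -0.4]
width: 0.126
```

```bash
python3 - <<'E'
from h import *
st(); snap('side','s21');tilt('s21');st()
E
```

```text
t 21.65 pos [0.6392 0.1243 0.1529] beamXY 0.0003 0.1358 az -0.1453 zax [-0.0101 -0.0545 -0.9985] F [ 1.000e-02 -1.122e+01 -4.000e-01] Fy_beam -11.10 T [-1.92  0.1   0.02] w 0.0108
tilt [-0.0549  0.1856] 30 39
t 21.70 pos [0.6392 0.1243 0.1529] beamXY 0.0003 0.1358 az -0.1453 zax [-0.0101 -0.0545 -0.9985] F [ -0.52 -11.01  -0.63] Fy_beam -10.97 T [-1.92  0.15  0.04] w 0.0111
```

Call:
arm_command --rows '[{"delta_rot":[0,0,0],"xyz":[0,0,0],"gripper":0.0},{"delta_rot":[0,0,0],"xyz":[0,0,0],"gripper":0.0},{"delta_rot":[0,0,0],"xyz":[0,0,0],"gripper":0.0},{"delta_rot":[0,0,0],"xyz":[0,0,0],"gripper":0.04},{"delta_rot":[0,0,0],"xyz":[0,0,0],"gripper":0.04},{"delta_rot":[0,0,0],"xyz":[0,0,0],"gripper":0.05},{"delta_rot":[0,0,0],"xyz":[0,0,-0.01],"gripper":0.06},{"delta_rot":[0,0,0],"xyz":[0,0,-0.03],"gripper":0.07},{"delta_rot":[0,0,0],"xyz":[0,0,-0.04],"gripper":0.085},{"delta_rot":[0,0,0],"xyz":[0,0,0],"gripper":0.085},{"delta_rot":[0,0,0],"xyz":[0,0,0],"gripper":0.085}]'

```text
time: 22.8
tool_pos: [0.6419, 0.1325, 0.2364]
tcp_rot: [3.086, -0.223, 0.0]
wrist_force: [-0.4, -0.5, -0.2]
width: 0.992
```

```bash
python3 - <<'E'
from h import *
st();snap('side','s22');snap('wrist','w22');tilt('s22')
a=cv2.imread('pics/s22.png')[80:280,160:330]; a=cv2.convertScaleAbs(a,alpha=1.5,beta=10)
b=cv2.convertScaleAbs(cv2.imread('pics/w22.png'),alpha=1.5,beta=10)
cv2.imwrite('pics/c22.png',np.hstack([cv2.resize(a,(400,470),interpolation=2),cv2.resize(b,(400,470),interpolation=2)]))
rel([.442,-.275,.12],-.066)
E
```

```text
t 22.80 pos [0.6419 0.1325 0.2364] beamXY 0.0018 0.1443 az -0.1444 zax [-0.0032 -0.0477 -0.9989] F [-0.42 -0.47 -0.23] Fy_beam -0.52 T [ 0.    0.04 -0.05] w 0.0847
tilt [-0.0545  0.1854] 29 44
t 22.90 pos [0.64   0.1319 0.2329] beamXY 0.0000 0.1434 az -0.1447 zax [-0.0089 -0.049  -0.9988] F [ 0.08 -0.26 -0.53] Fy_beam -0.24 T [ 0.05 -0.02  0.  ] w 0.0850
  shift tool [-0.137   0.4251  0.1345] rot [ 0.0497  0.0037 -0.0787]
```

View pics/c22.png

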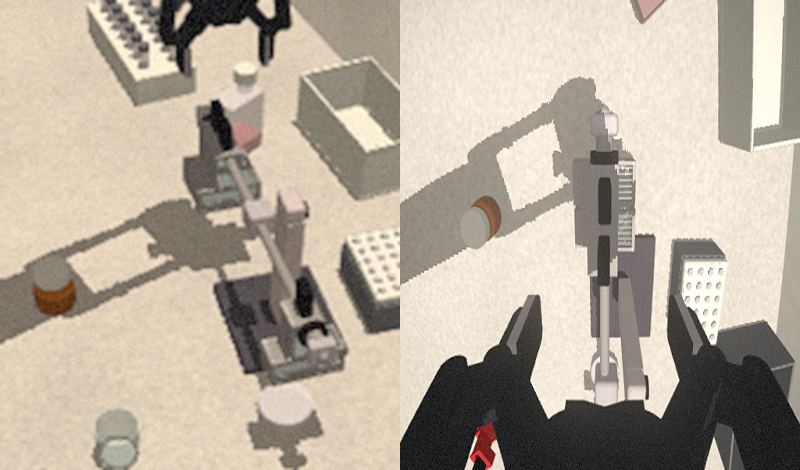

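Call:
arm_command --rows '[{"delta_rot":[0.05,0,-0.079],"xyz":[0,0,0],"gripper":0.085},{"delta_rot":[0,0,0],"xyz":[-0.03,0.03,0],"gripper":0.085},{"delta_rot":[0,0,0],"xyz":[-0.03,0.04,0],"gripper":0.085},{"delta_rot":[0,0,0],"xyz":[-0.025,0.045,0],"gripper":0.085},{"delta_rot":[0,0,0],"xyz":[-0.025,0.045,0],"gripper":0.085},{"delta_rot":[0,0,0],"xyz":[-0.02,0.045,0],"gripper":0.085},{"delta_rot":[0,0,0],"xyz":[-0.02,0.045,0],"gripper":0.085},{"delta_rot":[0,0,0],"xyz":[-0.01,0.045,0.02],"gripper":0.085},{"delta_rot":[0,0,0],"xyz":[-0.01,0.045,0.03],"gripper":0.085},{"delta_rot":[0,0,0],"xyz":[0,0.045,0.03],"gripper":0.085},{"delta_rot":[0,0,0],"xyz":[0,0.034,0.02],"gripper":0.085},{"delta_rot":[0,0,0],"xyz":[0,0,0],"gripper":0.085}]'

```text
time: 24.1
tool_pos: [0.442, -0.2664, 0.1337]
tcp_rot: [-3.136, 0.11, 0.017]
wrist_force: [-0.4, 1.7, 0.7]
width: 0.996
```

Call:
arm_command --rows '[{"delta_rot":[0,0,0],"xyz":[0,0,0],"gripper":0.085}]'

```text
time: 24.2
tool_pos: [0.4444, -0.2645, 0.1368]
tcp_rot: [-3.136, 0.107, 0.01]
wrist_force: [0.3, 0.5, 0.2]
width: 0.997
```

```bash
python3 - <<'E'
from h import *
rel([.442,-.275,.052],-.066)
d=snap('wrist','w23'); W=cloud(d)
P=W[(np.hypot(W[...,0]-.442,W[...,1]+.275)<.065)&(W[...,2]>.012)]
for lo,hi in [(.025,.042),(.078,.09),(.11,.122)]:
    Q=P[(P[:,2]>lo)&(P[:,2]<hi)]
    if len(Q)>5:
        r=cv2.minAreaRect((Q[:,:2]*1000).astype(np.float32)); print(lo,len(Q),np.round(r[0],1),np.round(r[1],1),round(r[2],1))
rel([.442,-.275,.052],-.066)
E
```

```text
t 24.20 pos [ 0.4444 -0.2645  0.1368] beamXY -0.1363 -0.2771 az -0.0681 zax [-0.0063  0.0035 -1.    ] F [0.32 0.45 0.21] Fy_beam 0.50 T [ 0.04  0.03 -0.  ] w 0.0851
  shift tool [-0.0011  0.0109  0.0847] rot [-0.0031  0.0065 -0.0021]
0.025 1420 [ 440.6 -275.5] [36.7 80.2] 86.9
0.078 1197 [ 438.3 -275.3] [40.4 33.6] 87.1
0.11 446 [ 440.5 -275.1] [23.3 10.9] 86.3
t 24.25 pos [ 0.4454 -0.2642  0.1379] beamXY -0.1353 -0.2767 az -0.0668 zax [-0.0044  0.0023 -1.    ] F [0.21 0.21 0.59] Fy_beam 0.24 T [-0.03 -0.04 -0.01] w 0.0848
  shift tool [-0.0023  0.0111  0.0859] rot [-0.002   0.0046 -0.0008]
```

Call:
arm_command --rows '[{"delta_rot":[-0.002,0.003,-0.009],"xyz":[-0.003,0.0112,0],"gripper":0.07},{"delta_rot":[0,0,0],"xyz":[0,0,0.025],"gripper":0.065},{"delta_rot":[0,0,0],"xyz":[0,0,0.03],"gripper":0.06},{"delta_rot":[0,0,0],"xyz":[0,0,0.02],"gripper":0.06},{"delta_rot":[0,0,0],"xyz":[0,0,0.009],"gripper":0.06},{"delta_rot":[0,0,0],"xyz":[0,0,0],"gripper":0.05},{"delta_rot":[0,0,0],"xyz":[0,0,0],"gripper":0.04}]'

```text
time: 24.95
tool_pos: [0.4434, -0.2761, 0.056]
tcp_rot: [3.138, -0.088, 0.003]
wrist_force: [-0.4, -0.1, 0.7]
width: 0.472
```

```bash
python3 - <<'E'
from h import *
rel([.442,-.275,.052],-.056)
E
```

```text
t 24.95 pos [ 0.4434 -0.2761  0.056 ] beamXY -0.1356 -0.2887 az -0.0560 zax [ 0.0016 -0.0026 -1.    ] F [-0.44 -0.06  0.74] Fy_beam -0.12 T [ 0.01 -0.03  0.04] w 0.0403
  shift tool [-0.0014 -0.001   0.004 ] rot [ 0.0025 -0.0018 -0.    ]
```

Call:
arm_command --rows '[{"delta_rot":[0,0,0],"xyz":[-0.001,0,0.003],"gripper":0.0},{"delta_rot":[0,0,0],"xyz":[0,0,0],"gripper":0.0},{"delta_rot":[0,0,0],"xyz":[0,0,0],"gripper":0.0},{"delta_rot":[0,0,0],"xyz":[0,0,0],"gripper":0.0},{"delta_rot":[0,0,0],"xyz":[0,0,0],"gripper":0.0},{"delta_rot":[0,0,0],"xyz":[0,0,0],"gripper":0.0}]' --force 60

```text
time: 25.55
tool_pos: [0.4421, -0.2767, 0.0527]
tcp_rot: [3.138, -0.09, 0.003]
wrist_force: [0.9, 0.3, 5.1]
width: 0.135
```

```bash
python3 - <<'E'
from h import *
rel(beam(-.13,-.083,0.01),AZ)
d=snap('top','t24'); tilt('t24')
W=cloud(d)-C; X=W@UX;Y=W@UY;Z=W[...,2]+.18
m=(abs(X)<.012)&(Y<-.12)&(Y>-.19)&(Z>.212)&(Z<.26);print([(q[m].min().round(4),q[m].max().round(4)) for q in (X,Y,Z)],m.sum())
m=(X<-.008)&(X>-.025)&(Y<-.10)&(Y>-.19)&(Z>.18)&(Z<.212);print([(q[m].min().round(4),q[m].max().round(4)) for q in (X,Y,Z)],m.sum())
E
```

```text
t 25.55 pos [ 0.4421 -0.2767  0.0527] beamXY -0.1368 -0.2895 az -0.0572 zax [ 0.0016 -0.0026 -1.    ] F [0.85 0.28 5.06] Fy_beam 0.40 T [0.04 0.01 0.04] w 0.0116
  shift tool [ 0.0251 -0.2047 -0.1377] rot [ 0.0024 -0.0018  0.0878]
tilt [-0.0515  0.1872] 38 50
[(np.float64(-0.0086), np.float64(0.0047)), (np.float64(-0.1707), np.float64(-0.1466)), (np.float64(0.2135), np.float64(0.2393))] 55
[(np.float64(-0.0204), np.float64(-0.0081)), (np.float64(-0.1877), np.float64(-0.1399)), (np.float64(0.1802), np.float64(0.2058))] 89
```

Call:
arm_command --rows '[{"delta_rot":[0,0,0],"xyz":[0,0,-0.02],"gripper":0.0},{"delta_rot":[0,0,0],"xyz":[0,0,-0.04],"gripper":0.0},{"delta_rot":[0,0,0],"xyz":[0,0,-0.04],"gripper":0.0},{"delta_rot":[0,0,0.044],"xyz":[0,0,-0.035],"gripper":0.0},{"delta_rot":[0,0,0.044],"xyz":[0,0,0],"gripper":0.0},{"delta_rot":[0,0,0],"xyz":[0,-0.03,0],"gripper":0.0},{"delta_rot":[0,0,0],"xyz":[0,-0.045,0],"gripper":0.0},{"delta_rot":[0,0,0],"xyz":[0,-0.045,0],"gripper":0.0},{"delta_rot":[0,0,0],"xyz":[0,-0.045,0],"gripper":0.0},{"delta_rot":[0,0,0],"xyz":[0,-0.034,0],"gripper":0.0},{"delta_rot":[0,0,0],"xyz":[0,0,0],"gripper":0.0},{"delta_rot":[0,0,0],"xyz":[0,0,0],"gripper":0.0}]'

```text
time: 26.8
tool_pos: [0.4693, -0.0783, 0.1856]
tcp_rot: [3.132, -0.224, -0.002]
wrist_force: [0.1, 0.1, -1.2]
width: 0.132
```

```bash
python3 - <<'E'
from h import *
rel(beam(0,-.09,0.0085),AZ)
snap('side','s25');snap('wrist','w25')
for cam in ['w25','s25']:
    W=cloud(load(cam))-C; X=W@UX;Y=W@UY;Z=W[...,2]+.18
    for nm,m in dict(rack=(abs(Y+.09)<.035)&(abs(X+.135)<.07)&(Z>.11)&(Z<.178),bar=(abs(Y+.09)<.025)&(abs(X)<.006)&(Z>.175)&(Z<.2)).items():
        if m.sum()>5: print(cam,nm,m.sum(),[(np.percentile(q[m],1).round(4),np.percentile(q[m],50).round(4),np.percentile(q[m],99).round(4)) for q in (X,Y,Z)])
E
```

```text
t 26.80 pos [ 0.4693 -0.0783  0.1856] beamXY -0.1385 -0.0893 az -0.1427 zax [-0.0017 -0.0019 -1.    ] F [ 0.15  0.12 -1.17] Fy_beam 0.14 T [-0.05  0.03 -0.02] w 0.0113
  shift tool [ 0.1385  0.001  -0.0031] rot [0.0021 0.0014 0.0023]
w25 rack 4125 [(np.float64(-0.1789), np.float64(-0.1366), np.float64(-0.0999)), (np.float64(-0.1064), np.float64(-0.081), np.float64(-0.0714)), (np.float64(0.1322), np.float64(0.1625), np.float64(0.1675))]
w25 bar 1287 [(np.float64(-0.0059), np.float64(-0.0031), np.float64(0.0043)), (np.float64(-0.1145), np.float64(-0.089), np.float64(-0.0655)), (np.float64(0.1804), np.float64(0.1882), np.float64(0.1913))]
s25 rack 635 [(np.float64(-0.1773), np.float64(-0.1374), np.float64(-0.0986)), (np.float64(-0.1082), np.float64(-0.1001), np.float64(-0.0704)), (np.float64(0.1333), np.float64(0.1624), np.float64(0.1724))]
s25 bar 62 [(np.float64(-0.0038), np.float64(-0.0), np.float64(0.0057)), (np.float64(-0.1133), np.float64(-0.0898), np.float64(-0.0657)), (np.float64(0.184), np.float64(0.1907), np.float64(0.1947))]
```

Call:
arm_command --rows '[{"delta_rot":[0,0,0.002],"xyz":[0.03,0,-0.003],"gripper":0.0},{"delta_rot":[0,0,0],"xyz":[0.04,0,0],"gripper":0.0},{"delta_rot":[0,0,0],"xyz":[0.038,0,0],"gripper":0.0},{"delta_rot":[0,0,0],"xyz":[0.02,0,0],"gripper":0.0},{"delta_rot":[0,0,0],"xyz":[0.01,0,0],"gripper":0.0},{"delta_rot":[0,0,0],"xyz":[0,0,0],"gripper":0.0},{"delta_rot":[0,0,0],"xyz":[0,0,0],"gripper":0.0}]'

```text
time: 27.6
tool_pos: [0.6053, -0.0997, 0.1889]
tcp_rot: [3.131, -0.232, -0.003]
wrist_force: [0.0, -0.4, -2.2]
width: 0.129
```

```bash
python3 - <<'E'
from h import *
rel(beam(0,-.09,-.018),AZ)
snap('side','s26');snap('wrist','w26');tilt('s26')
a=cv2.imread('pics/s26.png')[80:280,160:330]; a=cv2.convertScaleAbs(a,alpha=1.5,beta=10)
b=cv2.convertScaleAbs(cv2.imread('pics/w26.png'),alpha=1.5,beta=10)
cv2.imwrite('pics/c26.png',np.hstack([cv2.resize(a,(400,470),interpolation=2),cv2.resize(b,(400,470),interpolation=2)]))
E
```

```text
t 27.60 pos [ 0.6053 -0.0997  0.1889] beamXY -0.0009 -0.0908 az -0.1481 zax [-0.002  -0.0014 -1.    ] F [ 0.04 -0.37 -2.2 ] Fy_beam -0.35 T [ 0.03 -0.02 -0.02] w 0.0111
  shift tool [ 0.0009 -0.0008  0.0269] rot [ 0.0016  0.0017 -0.0031]
tilt [-0.0724  0.1832] 7 31
```

View pics/c26.png

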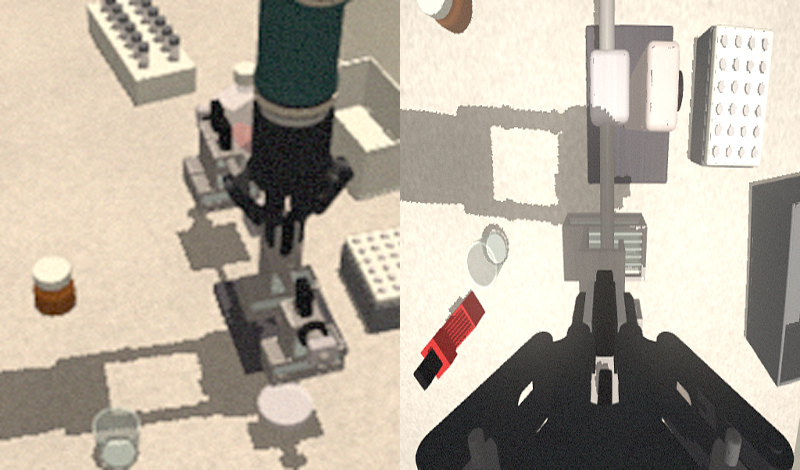

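Call:
arm_command --rows '[{"delta_rot":[0,0,-0.002],"xyz":[0,0,0.01],"gripper":0.0},{"delta_rot":[-0.01,0,0],"xyz":[0,0,0.008],"gripper":0.0},{"delta_rot":[0,0,0],"xyz":[0,0,0.004],"gripper":0.0},{"delta_rot":[0,0,0],"xyz":[0,0,0.003],"gripper":0.0},{"delta_rot":[0,0,0],"xyz":[0,0,0.001],"gripper":0.0},{"delta_rot":[0,0,0],"xyz":[0,0,0],"gripper":0.0}]'

```text
time: 28.3
tool_pos: [0.6064, -0.0991, 0.1633]
tcp_rot: [3.122, -0.227, -0.001]
wrist_force: [0.3, 0.2, -0.5]
width: 0.131
```

```bash
python3 - <<'E'
from h import *
st(); snap('side','s27'); d=snap('top','t27');tilt('t27'); st()
E
```

```text
t 28.30 pos [ 0.6064 -0.0991  0.1633] beamXY 0.0002 -0.0900 az -0.1449 zax [-0.0017 -0.0114 -0.9999] F [ 0.33  0.18 -0.51] Fy_beam 0.22 T [ 0.06  0.08 -0.02] w 0.0112
tilt [-0.0289  0.1871] 30 38
t 28.40 pos [ 0.6067 -0.0992  0.1637] beamXY 0.0005 -0.0901 az -0.1450 zax [-0.0011 -0.0115 -0.9999] F [-0.96  0.24 -1.03] Fy_beam 0.10 T [0.05 0.05 0.  ] w 0.0110
```

Call:
arm_command --rows '[{"delta_rot":[0,0,0],"xyz":[0,0.004,0.0015],"gripper":0.0},{"delta_rot":[0,0,0],"xyz":[0,0.006,0],"gripper":0.0},{"delta_rot":[0.005,0,0],"xyz":[0,0.006,0.0005],"gripper":0.0},{"delta_rot":[0.005,0,0],"xyz":[0,0.006,0],"gripper":0.0},{"delta_rot":[0,0,0],"xyz":[0,0.004,0],"gripper":0.0},{"delta_rot":[0,0,0],"xyz":[0,0,0],"gripper":0.0},{"delta_rot":[0,0,0],"xyz":[0,0,0],"gripper":0.0}]'

```text
time: 29.1
tool_pos: [0.6027, -0.1256, 0.1617]
tcp_rot: [3.131, -0.228, 0.0]
wrist_force: [-0.7, -1.1, -0.3]
width: 0.128
```

```bash
python3 - <<'E'
from h import *
st(); d=snap('top','t28');tilt('t28'); st()
E
```

```text
t 29.10 pos [ 0.6027 -0.1256  0.1617] beamXY 0.0003 -0.1168 az -0.1456 zax [-1.0e-04 -2.2e-03 -1.0e+00] F [-0.68 -1.07 -0.35] Fy_beam -1.15 T [-0.16  0.03 -0.01] w 0.0109
tilt [-0.0104  0.1874] 24 37
t 29.15 pos [ 0.6027 -0.1254  0.1617] beamXY 0.0003 -0.1166 az -0.1453 zax [-1.0e-04 -2.1e-03 -1.0e+00] F [ 0.14 -0.63 -0.69] Fy_beam -0.61 T [-0.18  0.05 -0.01] w 0.0109
```

Call:
arm_command --rows '[{"delta_rot":[0.002,0,0],"xyz":[0,0.003,0.001],"gripper":0.0},{"delta_rot":[0,0,0],"xyz":[0,0.002,0],"gripper":0.0},{"delta_rot":[0,0,0],"xyz":[0,0,0],"gripper":0.0}]'

```text
time: 29.45
tool_pos: [0.6019, -0.13, 0.1606]
tcp_rot: [-3.133, 0.228, -0.0]
wrist_force: [-0.2, -0.4, -1.1]
width: 0.128
```

Call:
arm_command --rows '[{"delta_rot":[0,0,0],"xyz":[0,0.002,0],"gripper":0.0},{"delta_rot":[0,0,0],"xyz":[0,0,0],"gripper":0.0}]'

```text
time: 29.65
tool_pos: [0.6017, -0.132, 0.1606]
tcp_rot: [-3.133, 0.228, -0.0]
wrist_force: [-0.2, 0.2, -1.0]
width: 0.132
```

Call:
arm_command --rows '[{"delta_rot":[0,0,0],"xyz":[0,0.0015,0],"gripper":0.0},{"delta_rot":[0,0,0],"xyz":[0,0,0],"gripper":0.0}]'

```text
time: 29.85
tool_pos: [0.6015, -0.133, 0.1606]
tcp_rot: [-3.132, 0.228, -0.0]
wrist_force: [1.4, 2.8, -0.0]
width: 0.13
```

```bash
python3 - <<'E'
from h import *
st(); d=snap('side','s29');tilt('s29'); st()
E
```

```text
t 29.85 pos [ 0.6015 -0.133   0.1606] beamXY 0.0002 -0.1243 az -0.1451 zax [ 3.0e-04  1.1e-03 -1.0e+00] F [ 1.37  2.75 -0.02] Fy_beam 2.92 T [ 0.39 -0.11  0.03] w 0.0111
tilt [-0.0112  0.1862] 18 32
t 29.90 pos [ 0.6016 -0.1331  0.1606] beamXY 0.0003 -0.1243 az -0.1451 zax [ 3.e-04  1.e-03 -1.e+00] F [ 1.83  1.29 -0.67] Fy_beam 1.54 T [ 0.42 -0.06  0.02] w 0.0110
```

Call:
arm_command --rows '[{"delta_rot":[0,0,0],"xyz":[0,0.002,0.001],"gripper":0.0},{"delta_rot":[0,0,0],"xyz":[0,0,0],"gripper":0.0}]'

```text
time: 30.1
tool_pos: [0.6014, -0.1341, 0.1595]
tcp_rot: [-3.131, 0.228, -0.0]
wrist_force: [1.3, 5.3, 0.1]
width: 0.135
```

Call:
arm_command --rows '[{"delta_rot":[0,0,0],"xyz":[0,0.002,0],"gripper":0.0},{"delta_rot":[0,0,0],"xyz":[0,0,0],"gripper":0.0}]'

```text
time: 30.3
tool_pos: [0.6012, -0.135, 0.1595]
tcp_rot: [-3.129, 0.227, -0.0]
wrist_force: [1.5, 7.2, -0.2]
width: 0.129
```

```bash
python3 - <<'E'
from h import *
st()
E
```

```text
t 30.30 pos [ 0.6012 -0.135   0.1595] beamXY 0.0002 -0.1263 az -0.1451 zax [ 6.0e-04  4.5e-03 -1.0e+00] F [ 1.5   7.24 -0.18] Fy_beam 7.38 T [ 1.42 -0.25 -0.01] w 0.0111
```

Call:
arm_command --rows '[{"delta_rot":[0,0,0],"xyz":[0,0.002,0],"gripper":0.0},{"delta_rot":[0,0,0],"xyz":[0,0,0],"gripper":0.0}]'

```text
time: 30.5
tool_pos: [0.601, -0.1358, 0.1593]
tcp_rot: [-3.127, 0.227, -0.0]
wrist_force: [0.7, 10.6, -0.2]
width: 0.131
```

Call:
arm_command --rows '[{"delta_rot":[0,0,0],"xyz":[0,0.001,0],"gripper":0.0},{"delta_rot":[0,0,0],"xyz":[0,0,0],"gripper":0.0},{"delta_rot":[0,0,0],"xyz":[0,0,0],"gripper":0.0},{"delta_rot":[0,0,0],"xyz":[0,0,0],"gripper":0.0}]'

```text
time: 30.9
tool_pos: [0.601, -0.1359, 0.1592]
tcp_rot: [-3.126, 0.227, -0.0]
wrist_force: [2.0, 12.9, -0.7]
width: 0.128
```

Call:
arm_command --rows '[{"delta_rot":[0,0,0],"xyz":[0,0,0],"gripper":0.0},{"delta_rot":[0,0,0],"xyz":[0,0,0],"gripper":0.0},{"delta_rot":[0,0,0],"xyz":[0,0,0],"gripper":0.0}]'

```text
time: 31.2
tool_pos: [0.601, -0.1359, 0.1592]
tcp_rot: [-3.126, 0.227, -0.0]
wrist_force: [2.7, 12.5, -0.7]
width: 0.132
```

```bash
python3 - <<'E'
from h import *
st(); snap('side','s30');tilt('s30');st()
E
```

```text
t 31.20 pos [ 0.601  -0.1359  0.1592] beamXY 0.0001 -0.1273 az -0.1448 zax [ 7.0e-04  7.4e-03 -1.0e+00] F [ 2.71 12.55 -0.72] Fy_beam 12.81 T [ 2.27 -0.38  0.07] w 0.0112
tilt [-0.0103  0.1865] 19 31
t 31.25 pos [ 0.601  -0.1359  0.1592] beamXY 0.0001 -0.1273 az -0.1449 zax [ 7.0e-04  7.4e-03 -1.0e+00] F [ 2.43 11.53 -0.33] Fy_beam 11.76 T [ 2.32 -0.38  0.1 ] w 0.0112
```

Held at about 12 N (roughly 9–11 N on the stop). Release and retreat up.

Call:
arm_command --rows '[{"delta_rot":[0,0,0],"xyz":[0,0,0],"gripper":0.04},{"delta_rot":[0,0,0],"xyz":[0,0,0],"gripper":0.04},{"delta_rot":[0,0,0],"xyz":[0,0,0],"gripper":0.05},{"delta_rot":[0,0,0],"xyz":[0,0,-0.01],"gripper":0.06},{"delta_rot":[0,0,0],"xyz":[0,0,-0.03],"gripper":0.07},{"delta_rot":[0,0,0],"xyz":[0,0,-0.04],"gripper":0.085},{"delta_rot":[0,0,0],"xyz":[-0.03,0,-0.03],"gripper":0.085},{"delta_rot":[0,0,0],"xyz":[-0.05,0,0],"gripper":0.085},{"delta_rot":[0,0,0],"xyz":[-0.05,0,0],"gripper":0.085},{"delta_rot":[0,0,0],"xyz":[-0.03,0,0],"gripper":0.085},{"delta_rot":[0,0,0],"xyz":[0,0,0],"gripper":0.085},{"delta_rot":[0,0,0],"xyz":[0,0,0],"gripper":0.085}]'

```text
time: 32.45
tool_pos: [0.4424, -0.1177, 0.2709]
tcp_rot: [3.133, -0.229, 0.005]
wrist_force: [0.0, -0.1, -1.0]
width: 0.998
```

```bash
python3 - <<'E'
from h import *
st()
for c in ['side','top']: d=snap(c,c[0]+'31');tilt(c[0]+'31')
for cam in ['s31','t31']:
  W=cloud(load(cam))-C; X=W@UX;Y=W@UY;Z=W[...,2]+.18
  g=load(cam)['pixels'].max(-1)
  for s in (1,-1):
    m=(abs(X)<.012)&(abs(Y*s-.145)<.05)&(Z>.208)&(Z<.245)
    print(cam,s,[(q[m].min().round(4),q[m].max().round(4)) for q in (X,Y,Z)],m.sum(), np.histogram(Y[m],bins=12))
a=cv2.convertScaleAbs(cv2.imread('pics/s31.png')[60:300,150:350],alpha=1.5,beta=10)
b=cv2.convertScaleAbs(cv2.imread('pics/t31.png')[110:310,120:320],alpha=1.5,beta=10)
cv2.imwrite('pics/c31.png',np.hstack([cv2.resize(a,(400,480),interpolation=2),cv2.resize(b,(400,480),interpolation=2)]))
E
```

```text
t 32.45 pos [ 0.4424 -0.1177  0.2709] beamXY -0.1595 -0.1321 az -0.1457 zax [ 3.1e-03 -8.0e-04 -1.0e+00] F [ 0.03 -0.09 -0.98] Fy_beam -0.08 T [-0.03  0.02  0.04] w 0.0852
tilt [-0.0009  0.1857] 27 42
tilt [0.0037 0.187 ] 29 38
s31 1 [(np.float64(-0.0056), np.float64(0.0079)), (np.float64(0.1176), np.float64(0.1835)), (np.float64(0.2085), np.float64(0.2294))] 98 (array([20,  6, 10,  8,  7,  1,  0,  9, 13, 10,  5,  9]), array([0.1175922 , 0.12308155, 0.12857091, 0.13406027, 0.13954962,
       0.14503898, 0.15052834, 0.15601769, 0.16150705, 0.16699641,
       0.17248576, 0.17797512, 0.18346448]))
s31 -1 [(np.float64(-0.0068), np.float64(0.0058)), (np.float64(-0.176), np.float64(-0.1105)), (np.float64(0.2088), np.float64(0.2284))] 147 (array([35, 10, 14, 14,  4,  0,  0, 22, 12, 16, 12,  8]), array([-0.1760203 , -0.17055896, -0.16509762, -0.15963629, -0.15417495,
       -0.14871361, -0.14325227, -0.13779093, -0.13232959, -0.12686825,
       -0.12140691, -0.11594557, -0.11048423]))
t31 1 [(np.float64(-0.0075), np.float64(0.0058)), (np.float64(0.1227), np.float64(0.1871)), (np.float64(0.2088), np.float64(0.2324))] 107 (array([14, 10, 12, 10,  5,  0,  0, 13, 12, 10, 12,  9]), array([0.12271122, 0.12807942, 0.13344761, 0.13881581, 0.144184  ,
       0.1495522 , 0.15492039, 0.16028859, 0.16565678, 0.17102498,
       0.17639317, 0.18176137, 0.18712956]))
t31 -1 [(np.float64(-0.0065), np.float64(0.0034)), (np.float64(-0.1715), np.float64(-0.1486)), (np.float64(0.2239), np.float64(0.2291))] 27 (array([4, 3, 0, 3, 3, 1, 3, 3, 1, 2, 3, 1]), array([-0.17148531, -0.16957598, -0.16766664, -0.1657573 , -0.16384796,
       -0.16193862, -0.16002928, -0.15811994, -0.1562106 , -0.15430126,
       -0.15239192, -0.15048258, -0.14857324]))
```

View pics/c31.png

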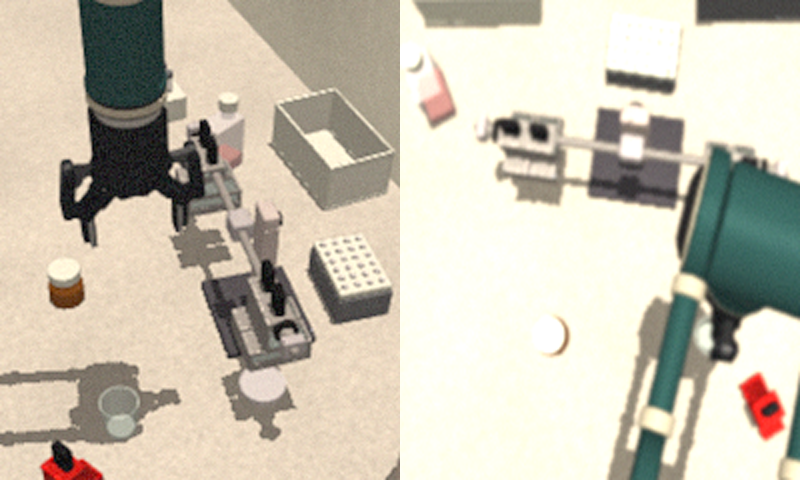

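```bash
python3 - <<'E'
from h import *
print(bot.finish_job())
E
```

```text
the job is handed in; nothing more can be done
None
```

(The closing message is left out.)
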